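Kit the brake job: blue pad carton and wheel bolts

ROBOT

A 6-joint arm with a two-finger parallel gripper is mounted at the origin on the work surface. World frame = base frame: x ahead of the robot, y to its left, z up, the work surface at z = 0. Lengths are in m, angles in rad, forces in N, time in s.
With the tool pointing down it reaches from about 0.25 to 0.725 m from the base axis. Payload 4 kg.
Tool frame: the origin (TCP) lies on the centre line of the jaws, within the pads' length; the fingertips stand tip_reach ahead of it and the grasp point (between the pads) lies 5 mm behind it (tip_reach is the distance from the TCP to the fingertips, in m); z points along the fingers, y is the direction in which the jaws open and shut (so a half turn about z gives the same grasp; the last joint's range is limited). The gripper opens to 85 mm and grips with 20 to 120 N. Pads are 22 mm wide; open, the fingers measure 114 mm over their backs; the gripper's body (76 mm by 85 mm) begins 54 mm behind the grasp point. The pads swing forward as they close: fully open they stand 13 mm farther back than shut.
Start: joints at [-1.107, 0.241, 0.005, 1.335, 0, 1.571], TCP at [0.224, -0.447, 0.245] pointing down, gripper open.
Joint ranges: [-2.72, 2.72], [-1.05, 1.87], [-1.09, 1.28], [-1.99, 2.15], [-1.42, 1.44], [-3.14, 3.14]. Speed limits (rad/s): [2.79, 2.79, 3.14, 3.14, 3.14, 3.14].

INTERFACE

Orientations are given as a unit quaternion [x, y, z, w].
In Python, from workcell import * gives the robot as it stands.
- The arm moves only by the tool arm_command, never from a script. Its arguments are lists of equal length, an entry for each row: "translation": the shift along the tool's x, y, z in cm, a list of three; "turn": the turn about the tool's z in rad; "hand": the closure, from 0 (fully open) to 1 (shut). In form: {"translation": [[x, y, z], ...], "turn": [turn, ...], "hand": [hand, ...]}. A call has 1 to 5 rows; each row is the pose to reach, as a shift and turn from the pose commanded when the call began, along the tool's axes at that moment; what a row does not reach only later rows make up. A row lasts 1/12 s, in which the tool goes at most 41.7 mm and 7.16 degrees, less where a joint would pass 70% of its speed; a pose out of reach is approached as far as the arm can. A call with a gripper value outside its range is refused whole. The fingers move at their own pace and stop on an object; the grip force is fixed at half the most. Time passes only in rows, so rows that repeat a pose let the fingers close. It gives the time, the measured TCP pose, the force and the opening at its end, in the units of the state.
- get_obs(): the state, without advancing time (a new reading comes with each control period).
- camera(name): name is "scene" or "top"; returns (picture, depth): 480x640x3 uint8, red, green, blue; 480x640 float32, m along the optical axis (not along the pixel's ray), 0 where there is no reading.
- camera_info(name): a dict with "mtx" (3x3 intrinsics, pixels), "world_to_cam" (4x4, takes a point from world to camera coordinates). Camera axes: x right, y down, z forward; pixel columns grow to the right and rows downward; lengths in m; the calibration is good to about 2 mm. A picture is of the moment at which its call begins. camera_info takes no time and is no camera call.
- job_done(): hands the job in, once; it reports no verdict.
Trained networks look in the newest picture that a camera, given by its name, has taken for a name from the list of things; names that differ only in an ending like _2 or _b are one class to them, and where a whole thing is asked for, a point or a joint stands for the part that bears it (a point fixed in the world has none). Each returns a list of dicts, best first, with "conf" (0 to 1); they miss things now and then, are a little off and sometimes report something else, mostly with a low value. They report only what shows in the picture. A call takes as long as a camera call.
- search_frame(camera, name): "location" ([row, column] in pixels, amid what is visible of it).
- spot_point(camera, name): "location" ([row, column] in pixels: a listed point, or the origin of a listed thing).
The state is a dict: "clock": time; "joint_pos": joint angles; "joint_vel": joint speeds; "tau": joint torques, N m; "eef_pos": TCP position; "tool_rot": TCP orientation; "ft_force": force on the tool from outside, world axes, zero at the start; "ft_torque": the same for the moment, N m; "grip_width": finger opening in m.
Only numpy, scipy, OpenCV 4.12 (cv2) and the standard library are available. Lean on these libraries where they do the work, as an engineer would, in place of code of your own. Each camera call takes 0.05 s, during which the arm holds its last target. There are 200 camera calls.

TASK

Make up the kit for the brake job. Slide the carriage to the red loading stop, then send every wheel bolt lying on the bench down the chute, threaded end first, so that all of them land in the bolt bay with their heads towards the chute (do not put bolts into the bay by hand); tip the blue carton out of the tightly packed row, pull it free and stand it upright in the carriage's carton bay, leaving the other cartons standing in the rack and everything else alone. When the carriage holds the whole kit it must end fully home at the green hand-over stop.

Things in the scene. Friction and masses are not known exactly. Their poses are not given: they have to be found in the camera images.
- rack: Fixed grey carton rack, origin on the table. Cartons tip out towards its own -x (roughly the robot); the row runs along y. Floor 12 mm up; end plates at y +-119, 112 mm tall. Carton fronts stand at x -30, backs at x +70 mm. A yellow lip (8 mm above the floor) holds the front feet, a stop (top 62 mm above the table) the back feet; above it the backs are free.
- rest_bar (a point): Centre of the rack's yellow rest bar (10 mm thick, along y), at x -84, z 72 mm of the rack; axes as the rack. Push a carton's back near the top towards the bar: it pivots on its front foot; past balance (about 35 degrees) it falls on and stays leaning on the bar at about 40 degrees, its top well in front of the row. Let go earlier, it falls back upright.
- carton_blue: The wanted carton: blue, white band and label, in one of the three middle places of the row. 100 mm deep (own x, front and label at -x), 45 mm thick (own y), 160 mm tall (own z), about 0.5 kg. Origin: centre of its underside. 1.5 mm gaps to its neighbours: no finger fits between.
- chute_mouth (a point): Where to feed: point on the floor of the polished steel chute, below the middle of its open mouth. x level, up the slope; y across; z up. Floor 30 mm wide, falling 28 degrees towards -x, from 50 mm up-slope to 80 mm down-slope of here; sides flare 40 degrees from vertical to 79 mm wide, 29 mm above the floor. A bolt let go some 15 mm above the floor slides down by itself.
- carriage (a joint): Position of the kit carriage on its slide, m: 0 = at the red loading stop (bolt bay under the chute end), 0.14 = at the green hand-over stop. Growing values move it along -y of chute_mouth (to the robot's right). About 4 N of friction; stays where it is left.
- handle (a point): Point on the carriage's upright black handle post (18 mm diameter, with a red ring 22 mm in diameter and 10 mm high at its top), 28 mm below its very top and 100 mm above the table; axes as chute_mouth. Moves with the carriage.
- bolt_bay (a point): Centre of the base (30 mm above the table) of the carriage's long bolt bay, inner size 251 (x) by 38 mm (y), walls 42 mm high, slippery inside. Its white floor slopes from 41 mm above this base under the chute end down to the base at the -x end, so bolts queue up there. Axes as chute_mouth. At the loading stop a fixed clear guard, 120 to 123 mm above the table, covers the bay.
- bay_back (a point): Middle of the bolt bay's end wall at its +x (chute) side, 15 mm above the bay base; axes as chute_mouth.
- carton_bay (a point): Centre of the floor (30 mm above the table) of the carriage's carton bay, inner size 112 (x) by 57 mm (y), walls 30 mm high; axes as chute_mouth. The carton stands in it with its depth along x, either way round.
- bolt1: Wheel bolt (2 to 4 are present): steel hexagon head 22 mm across flats, 14 mm long; brass-coloured shank 14 mm diameter, 36 mm long; 70 g. Origin on its axis where shank meets head. The head lies along (0.994, 0, 0.110) of its own frame. Lying as at the start, own x is level and points to the head, the origin is 11 mm up and the shank dips 6 degrees to its tip.
- bolt2: Wheel bolt (2 to 4 are present): steel hexagon head 22 mm across flats, 14 mm long; brass-coloured shank 14 mm diameter, 36 mm long; 70 g. Origin on its axis where shank meets head. The head lies along (0.994, 0, 0.110) of its own frame. Lying as at the start, own x is level and points to the head, the origin is 11 mm up and the shank dips 6 degrees to its tip.
- bolt3: Wheel bolt (2 to 4 are present): steel hexagon head 22 mm across flats, 14 mm long; brass-coloured shank 14 mm diameter, 36 mm long; 70 g. Origin on its axis where shank meets head. The head lies along (0.994, 0, 0.110) of its own frame. Lying as at the start, own x is level and points to the head, the origin is 11 mm up and the shank dips 6 degrees to its tip.
- bolt4: Wheel bolt (2 to 4 are present): steel hexagon head 22 mm across flats, 14 mm long; brass-coloured shank 14 mm diameter, 36 mm long; 70 g. Origin on its axis where shank meets head. The head lies along (0.994, 0, 0.110) of its own frame. Lying as at the start, own x is level and points to the head, the origin is 11 mm up and the shank dips 6 degrees to its tip.
- carton_a: Neighbour in the row, same size as the blue one: white carton with orange band. Stays in the rack.
- carton_b: Neighbour in the row, same size as the blue one: brown carton with black band. Stays in the rack.
- carton_c: Neighbour in the row, same size as the blue one: grey carton with yellow band. Stays in the rack.
- carton_d: Neighbour in the row, same size as the blue one: white carton with red band. Stays in the rack.
- spray_can: Bystander: red spray can, 58 mm diameter, 170 mm tall. Leave alone.
- wrench: Bystander: steel wrench lying flat. Leave alone.
- screwdriver: Bystander: screwdriver lying flat. Leave alone.
- grease_jar: Bystander: yellow jar, 64 mm diameter, 55 mm tall. Leave alone.
- bearing: Bystander: steel bearing ring, 64 mm diameter, 18 mm high. Leave alone.

How it is judged:
On the way, in this order (a step that is already met when the one before it is completed fails the run):
1. the carriage is at the red loading stop (value of joint carriage below 0.006 m), for 0.2 s.
2. with the carriage at the loading stop, every bolt lies in the bolt bay, head towards the chute (value of joint carriage below 0.012 m and x of bolt1 in the frame of bolt_bay between -0.13 and 0.13 m and y of bolt1 in the frame of bolt_bay between -0.025 and 0.025 m and z of bolt1 in the frame of bolt_bay between -0.01 and 0.062 m and x of bay_back in the frame of bolt1 above 0.005 m and x of bolt2 in the frame of bolt_bay between -0.13 and 0.13 m and y of bolt2 in the frame of bolt_bay between -0.025 and 0.025 m and z of bolt2 in the frame of bolt_bay between -0.01 and 0.062 m and x of bay_back in the frame of bolt2 above 0.005 m and x of bolt3 in the frame of bolt_bay between -0.13 and 0.13 m and y of bolt3 in the frame of bolt_bay between -0.025 and 0.025 m and z of bolt3 in the frame of bolt_bay between -0.01 and 0.062 m and x of bay_back in the frame of bolt3 above 0.005 m and x of bolt4 in the frame of bolt_bay between -0.13 and 0.13 m and y of bolt4 in the frame of bolt_bay between -0.025 and 0.025 m and z of bolt4 in the frame of bolt_bay between -0.01 and 0.062 m and x of bay_back in the frame of bolt4 above 0.005 m), for 0.2 s.
At the end, for the whole second after the job is handed in: Carriage still and within 6 mm of the green stop; every bolt present in the bolt bay, head towards the chute side; blue carton upright (within 4 degrees), at rest on the floor of the carton bay; other cartons upright (within 7 degrees), within 30 mm of where they were (value of joint carriage above 0.134 m and x of bolt1 in the frame of bolt_bay between -0.13 and 0.13 m and y of bolt1 in the frame of bolt_bay between -0.025 and 0.025 m and z of bolt1 in the frame of bolt_bay between -0.01 and 0.062 m and x of bay_back in the frame of bolt1 above 0.005 m and x of bolt2 in the frame of bolt_bay between -0.13 and 0.13 m and y of bolt2 in the frame of bolt_bay between -0.025 and 0.025 m and z of bolt2 in the frame of bolt_bay between -0.01 and 0.062 m and x of bay_back in the frame of bolt2 above 0.005 m and x of bolt3 in the frame of bolt_bay between -0.13 and 0.13 m and y of bolt3 in the frame of bolt_bay between -0.025 and 0.025 m and z of bolt3 in the frame of bolt_bay between -0.01 and 0.062 m and x of bay_back in the frame of bolt3 above 0.005 m and x of bolt4 in the frame of bolt_bay between -0.13 and 0.13 m and y of bolt4 in the frame of bolt_bay between -0.025 and 0.025 m and z of bolt4 in the frame of bolt_bay between -0.01 and 0.062 m and x of bay_back in the frame of bolt4 above 0.005 m and x of carton_blue in the frame of carton_bay between -0.013 and 0.013 m and y of carton_blue in the frame of carton_bay between -0.011 and 0.011 m and z of carton_blue in the frame of carton_bay below 0.006 m and angle between carton_blue's own z axis and vertical below 0.07 rad and linear speed of carton_blue below 0.02 m/s and velocity of joint carriage below 0.01 m/s and angle between each of carton_a, carton_b, carton_c, carton_d's own z axis and vertical below 0.12 rad and distance of each of carton_a, carton_b, carton_c, carton_d from where it was at the start of the episode below 0.03 m); the robot touches nothing.
It fails at once if a neighbouring carton is tipped over or pulled out of the row (angle between any of carton_a, carton_b, carton_c, carton_d's own z axis and vertical above 0.5 rad or distance of any of carton_a, carton_b, carton_c, carton_d from where it was at the start of the episode above 0.06 m).
It fails at once if a bystander is shifted by more than 4 cm (distance of any of spray_can, wrench, screwdriver, grease_jar, bearing from where it was at the start of the episode above 0.04 m).
It fails at once if a bolt is put into the bolt bay by hand instead of through the chute ((contact force between the fingers and bolt1 above 1 N and x of bolt1 in the frame of bolt_bay between -0.13 and 0.13 m and y of bolt1 in the frame of bolt_bay between -0.025 and 0.025 m and z of bolt1 in the frame of bolt_bay between -0.01 and 0.062 m) or (contact force between the fingers and bolt2 above 1 N and x of bolt2 in the frame of bolt_bay between -0.13 and 0.13 m and y of bolt2 in the frame of bolt_bay between -0.025 and 0.025 m and z of bolt2 in the frame of bolt_bay between -0.01 and 0.062 m) or (contact force between the fingers and bolt3 above 1 N and x of bolt3 in the frame of bolt_bay between -0.13 and 0.13 m and y of bolt3 in the frame of bolt_bay between -0.025 and 0.025 m and z of bolt3 in the frame of bolt_bay between -0.01 and 0.062 m) or (contact force between the fingers and bolt4 above 1 N and x of bolt4 in the frame of bolt_bay between -0.13 and 0.13 m and y of bolt4 in the frame of bolt_bay between -0.025 and 0.025 m and z of bolt4 in the frame of bolt_bay between -0.01 and 0.062 m)).
Of bolt1, bolt2, bolt3, bolt4 only 2 to 4 are there at a start; the rules pass over those that are not, and their reading is None.
At some moment in a run one of bolt1, bolt2, bolt3, bolt4 may be knocked a few centimetres aside while the robot is not near it.
It also fails if it takes over 210 s, if anything falls off the work surface, if the arm or the gripper's body presses on something with over 40 N, if the wrist force passes 120 N, or if a joint passes its speed limit or range.

## Working session

There is one attempt and no reset: what is moved stays moved. The work goes in short steps, Python scripts to look and compute and a tool call to move; the robot and the scene stay as the last step left them, time stands still between calls to the robot, and variables do not carry over. Pictures are saved under pics/ and viewed, about 12 in all and at most 16, crops included, and the job is handed in when it is done.

Besides the shell and the picture viewer there is one more tool, called by a JSON object that holds its "method" and its "body", one argument or row to a line. arm_command: Moves the arm, as the interface text tells. Its arguments: {"type":"object","properties":{"translation":{"type":"array","items":{"type":"array","items":{"type":"number"}}},"turn":{"type":"array","items":{"type":"number"}},"hand":{"type":"array","items":{"type":"number"}}},"required":["translation","turn","hand"]}

```bash
ls; mkdir -p pics; cat > h.py <<'E'
from workcell import *
import numpy as np, cv2
from scipy.spatial.transform import Rotation as R
np.set_printoptions(precision=4,suppress=True)
def snap(n,f=None):
    p,d=camera(n)
    if f: cv2.imwrite('pics/'+f,p[:,:,::-1])
    return p,d
def back(n,rc,z=None,d=None):
    """pixel (row,col) -> world, by plane height z or depth d"""
    i=camera_info(n);K=np.array(i['mtx']);T=np.linalg.inv(np.array(i['world_to_cam']))
    r=np.linalg.inv(K)@[rc[1],rc[0],1.]
    if d is not None: return (T@np.r_[r*d,1])[:3]
    o=T[:3,3];v=T[:3,:3]@r
    return o+v*(z-o[2])/v[2]
def cloud(n,d):
    i=camera_info(n);K=np.array(i['mtx']);T=np.linalg.inv(np.array(i['world_to_cam']))
    v,u=np.mgrid[:d.shape[0],:d.shape[1]]
    P=np.stack([(u-K[0,2])/K[0,0]*d,(v-K[1,2])/K[1,1]*d,d],-1)
    P=P@T[:3,:3].T+T[:3,3]; P[d==0]=np.nan
    return P
def proj(n,p):
    i=camera_info(n);q=np.array(i['world_to_cam'])@np.r_[p,1];q=np.array(i['mtx'])@q[:3];return (q[:2]/q[2])[::-1]
def st():
    o=get_obs();print('t',round(o['clock'],2),'p',np.array(o['eef_pos']),'R',R.from_quat(o['tool_rot']).as_matrix().round(3).tolist(),'F',np.array(o['ft_force']).round(1),'w',o['grip_width']);return o
def rel(target,yaw=None):
    """shift in cm along tool axes from the present pose"""
    o=get_obs();M=R.from_quat(o['tool_rot']).as_matrix();return M.T@(np.array(target)-o['eef_pos'])*100
E
python3 - <<'E'
from h import *
o=st();print({k:o[k] for k in o})
import workcell;print([x for x in dir(workcell) if x[0]!='_'])
for n in('scene','top'):
    snap(n,n+'0.png');i=camera_info(n);print(n,i)
    for k in 'rest_bar carton_blue chute_mouth handle bolt_bay bay_back carton_bay bolt1 rack'.split():
        zz=dict(rest_bar=.072,carton_blue=.012,handle=.1,bolt_bay=.03,bay_back=.045,carton_bay=.03,bolt1=.011,rack=0).get(k,.0)
        for r in spot_point(n,k)[:5]:
            print(k,round(r['conf'],2),np.array(r['location']).round(1),back(n,r['location'],z=zz))
E
```

```text
pics
t 0.0 p [ 0.2234 -0.4466  0.2444] R [[0.894, 0.447, -0.001], [0.447, -0.894, 0.002], [-0.0, -0.002, -1.0]] F [-0.2 -0.6  0.4] w 0.08536399449397837
{'clock': 0.0, 'joint_pos': array([-1.107 ,  0.2414,  0.0037,  1.3352, -0.    ,  1.5708]), 'joint_vel': array([ 0.0022, -0.0013,  0.0006, -0.0025, -0.0023,  0.    ]), 'tau': array([  0.0012, -37.2319,  25.2408,   0.0171,   0.0002,   0.    ]), 'eef_pos': array([ 0.2234, -0.4466,  0.2444]), 'tool_rot': array([ 0.9732,  0.2298, -0.0002, -0.001 ]), 'ft_force': array([-0.2058, -0.5716,  0.3549]), 'ft_torque': array([-0.0211, -0.0006,  0.082 ]), 'grip_width': 0.08536399449397837}
['Unreachable', 'camera', 'camera_info', 'get_obs', 'job_done', 'search_frame', 'spot_point', 'tip_reach']
scene {'mtx': array([[529.0488,   0.    , 329.6425],
       [  0.    , 529.0488, 246.8012],
       [  0.    ,   0.    ,   1.    ]]), 'world_to_cam': array([[ 0.0685,  0.9975, -0.0151, -0.0845],
       [ 0.7848, -0.0633, -0.6165, -0.3705],
       [-0.616 ,  0.0304, -0.7872,  1.376 ],
       [ 0.    ,  0.    ,  0.    ,  1.    ]])}
chute_mouth 0.83 [294.7 159.2]
[... 911 characters left out ...]
[0.4458 0.2495 0.072 ]
rest_bar 0.36 [151.5 235.1] [0.7253 0.2255 0.072 ]
chute_mouth 0.91 [190.3 491.2] [ 0.6749 -0.2704  0.    ]
chute_mouth 0.28 [230.3 237.3] [0.5859 0.2265 0.    ]
handle 0.64 [342.5 529.5] [ 0.3883 -0.3071  0.1   ]
handle 0.21 [212.9 330. ] [0.6114 0.0492 0.1   ]
bolt_bay 0.57 [299.8 489.5] [ 0.4607 -0.2573  0.03  ]
bay_back 0.66 [239.5 520.3] [ 0.575  -0.3115  0.045 ]
carton_bay 0.78 [282.7 547.8] [ 0.495  -0.3686  0.03  ]
carton_bay 0.6 [302.6 218.4] [0.4462 0.254  0.03  ]
carton_bay 0.56 [343.5 532. ] [ 0.3802 -0.3374  0.03  ]
bolt1 0.58 [280.6 327.7] [0.4914 0.049  0.011 ]
bolt1 0.53 [212.1 328.7] [0.6238 0.0494 0.011 ]
rack 0.63 [262.8 201.8] [0.5214 0.2933 0.    ]
```

View pics/scene0.png

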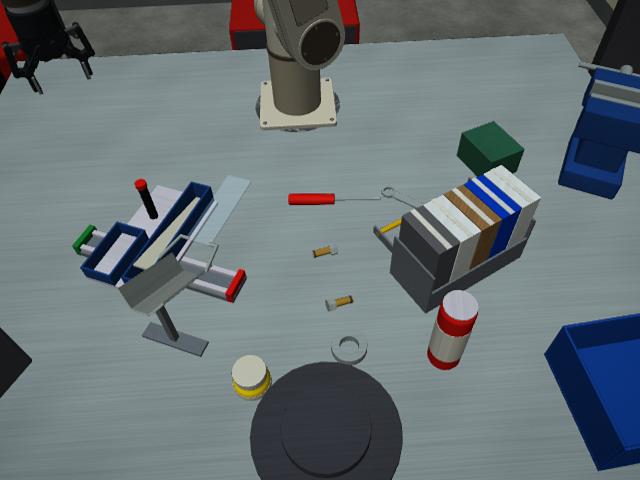

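View pics/top0.png

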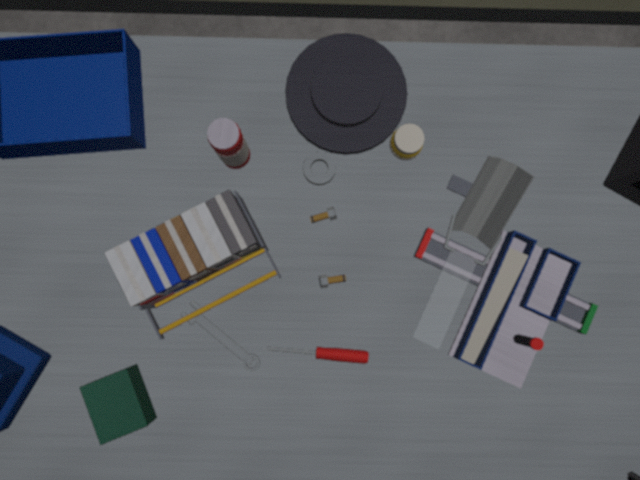

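```bash
python3 - <<'E'
import workcell,inspect
print(workcell.tip_reach)
E
```

```text
0.014
```

The views agree with the networks. There are two bolts: in the top view at col/row (323,215) with its head on the right, and (332,280) with its head on the left. Blue is second from the +y end of the row (top view ~(155,258)). The carriage sits between its stops, with the handle at (535,343). Next I'll measure the frames from depth.

```bash
python3 - <<'E'
from h import *
p,d=snap('top'); P=cloud('top',d); ps,ds=snap('scene'); Q=cloud('scene',ds)
def rect(m,P,lab):
    X=P[m][:,:2].astype(np.float32); r=cv2.minAreaRect(X*1000);print(lab,m.sum(),r, 'z',np.median(P[m][:,2]))
hsvs={n:cv2.cvtColor(i,cv2.COLOR_RGB2HSV) for n,i in(('top',p),('scene',ps))}
# row tops
for n,C in(('top',P),('scene',Q)):
    hs=hsvs[n]
    m=(C[...,2]>.160)&(C[...,2]<.185)&(C[...,1]>.12)&(C[...,1]<.45)&(C[...,0]<.66)&(C[...,0]>.4)
    k,l,s,c=cv2.connectedComponentsWithStats(m.astype(np.uint8)); i=1+np.argmax(s[1:,4]); m=l==i
    rect(m,C,n+' row')
    b=m&(hs[...,0]>105)&(hs[...,0]<130)&(hs[...,1]>120); rect(b,C,n+' blue')
    y=(hs[...,0]>18)&(hs[...,0]<32)&(hs[...,1]>120)&(C[...,1]>.12)&(C[...,2]>.055)&(C[...,2]<.09); rect(y,C,n+' bar')
    red=((hs[...,0]<6)|(hs[...,0]>174))&(hs[...,1]>150)&(C[...,1]<-.15)
    k,l,s,c=cv2.connectedComponentsWithStats(red.astype(np.uint8))
    for j in range(1,k):
        if s[j,4]>15: rect(l==j,C,n+' red')
    g=(hs[...,0]>50)&(hs[...,0]<75)&(hs[...,1]>120)&(C[...,1]<-.15)
    if g.sum()>10: rect(g,C,n+' green')
    br=(hs[...,0]>10)&(hs[...,0]<25)&(hs[...,1]>100)&(C[...,2]<.03)&(abs(C[...,1]-.05)<.06)
    k,l,s,c=cv2.connectedComponentsWithStats(br.astype(np.uint8))
    for j in range(1,k):
        if s[j,4]>15: rect(l==j,C,n+' brass'); 
    fl=(C[...,1]<-.15)&(C[...,1]>-.45)&(C[...,0]>.5)&(C[...,0]<.8)&(C[...,2]>.1)&(C[...,2]<.3)
    rect(fl,C,n+' chute all'); print('zrange',C[fl][:,2].min(),C[fl][:,2].max())
    for nm,zz in(('chute_mouth',0),):
        for r in spot_point(n,nm)[:1]:
            rr=r['location'];a,b2=int(rr[0]),int(rr[1]);print(n,nm,r['conf'],rr,np.nanmedian(C[a-2:a+3,b2-2:b2+3].reshape(-1,3),0))
    for nm in('bolt1','bearing','wrench','screwdriver'):
        print(nm,[(round(r['conf'],2),np.array(r['location']).round()) for r in search_frame(n,nm)])
    # blue walls of carriage 
    w=(hs[...,0]>105)&(hs[...,0]<130)&(hs[...,1]>120)&(C[...,1]<-.15)&(C[...,2]>.064)&(C[...,2]<.08)
    k,l,s,c=cv2.connectedComponentsWithStats(w.astype(np.uint8))
    for j in range(1,k):
        if s[j,4]>60: rect(l==j,C,n+' bluewall')
    # RANSAC chute planes
    X=C[fl]; rng=np.random.default_rng(0)
    for t in range(4):
        best=0
        for _ in range(600):
            q=X[rng.choice(len(X),3,False)];nn=np.cross(q[1]-q[0],q[2]-q[0]);L=np.linalg.norm(nn)
            if L<1e-7: continue
            nn/=L;inl=abs((X-q[0])@nn)<.002
            if inl.sum()>best: best=inl.sum();bi=inl
        Y=X[bi];c0=Y.mean(0);nn=np.linalg.svd(Y-c0)[2][2];nn*=np.sign(nn[2]);print(n,'plane',best,c0,nn,'min',Y.min(0),'max',Y.max(0));X=X[~bi]
        if len(X)<50:break
E
```

```text
top row 8504 ((541.6304321289062, 298.3602294921875), (101.24962615966797, 231.4188995361328), 28.385786056518555) z 0.17152254106001008
top blue 1148 ((518.7105102539062, 337.9122009277344), (98.43343353271484, 44.70355987548828), 27.951255798339844) z 0.17138731130177642
top bar 555 ((449.1626892089844, 248.40823364257812), (8.751760482788086, 232.49864196777344), 28.20394515991211) z 0.07598446973781536
top red 116 ((389.4862976074219, -308.2281799316406), (21.084299087524414, 16.976850509643555), 77.07923126220703) z 0.12756391849340198
top green 195 ((538.89697265625, -476.8204650878906), (18.536205291748047, 284.8167419433594), 74.35131072998047) z 0.027704064579420207
top brass 74 ((614.612548828125, 66.18033599853516), (9.746319770812988, 27.483251571655273), 17.620046615600586) z 0.015169596161422105
top brass 75 ((495.1116638183594, 34.337135314941406), (10.32114315032959, 26.0550479888916), 9.152730941772461) z 0.014534957556825212
top chute all 4607 ((599.0310668945312, -209.85064697265625), (95.29741668701172, 226.32821655273438), 69.1337661743164) z 0.12622665415128065

[... 3027 characters left out ...]
 398.]))]
screwdriver [(0.66, array([332., 451.]))]
scene bluewall 731 ((461.555419921875, -260.05804443359375), (50.3236083984375, 260.7421569824219), 65.965087890625) z 0.07024201866054292
scene plane 1401 [ 0.6303 -0.2554  0.1362] [0.0256 0.8202 0.5715] min [ 0.5509 -0.2868  0.1001] max [ 0.6954 -0.2271  0.18  ]
scene plane 669 [ 0.5466 -0.1875  0.1238] [-0.0326  0.0225  0.9992] min [ 0.5001 -0.252   0.1197] max [ 0.6635 -0.1501  0.1307]
scene plane 571 [ 0.6575 -0.2369  0.1294] [-0.4268  0.1928  0.8836] min [ 0.6023 -0.2749  0.1001] max [ 0.7064 -0.2028  0.1551]
scene plane 182 [ 0.6672 -0.2037  0.1507] [-0.5839 -0.6115  0.534 ] min [ 0.5841 -0.2483  0.1005] max [ 0.7061 -0.1615  0.1786]
```

{"method": "arm_command", "body": {
  "translation": [
    [21, -4.9, 0],
    [21, -4.9, 0],
    [21, -4.9, 0],
    [21, -4.9, 0],
    [21, -4.9, 0]
  ],
  "turn": [-0.12, -0.24, -0.36, -0.48, -0.6],
  "hand": [0.3, 0.3, 0.3, 0.3, 0.3]
}}

```text
clock: 2.02
eef_pos: [0.3851, -0.3128, 0.2455]
tool_rot: [0.861, 0.509, 0.0, 0.0]
ft_force: [1.0, -0.5, -0.0]
grip_width: 0.0596
```

```bash
cat >> h.py <<'E'
CX=np.array([.9135,-.4067,0]);CY=np.array([.4067,.9135,0])
def plan(target,yaw=None):
    """cm shift in tool axes; turn to bring tool y (mod pi) onto heading yaw (deg)"""
    o=st();M=R.from_quat(o['tool_rot']).as_matrix();s=M.T@(np.array(target)-o['eef_pos'])*100
    t=None
    if yaw is not None:
        c=np.degrees(np.arctan2(M[1,1],M[0,1]));a=(c-yaw+90)%180-90;t=np.radians(a)
    print('shift',s.round(2),'turn',t,'j6',o['joint_pos'][5])
E
python3 - <<'E'
from h import *
plan([.3895,-.3085,.092],-24)
E
```

```text
t 2.02 p [ 0.3851 -0.3128  0.2455] R [[0.481, 0.877, 0.0], [0.877, -0.481, -0.0], [-0.0, 0.001, -1.0]] F [ 1.  -0.5 -0. ] w 0.0596417248542348
shift [ 0.6   0.17 15.35] turn -0.08299307204399962 j6 1.3904268813386464
```

{"method": "arm_command", "body": {
  "translation": [
    [0, 0, 0],
    [0, 0, 4],
    [0, 0, 8],
    [0, 0, 12],
    [0, 0, 15.3]
  ],
  "turn": [-0.083, -0.083, -0.083, -0.083, -0.083],
  "hand": [0.3, 0.3, 0.3, 0.3, 0.3]
}}

```text
clock: 2.43
eef_pos: [0.3835, -0.3132, 0.0901]
tool_rot: [0.84, 0.543, -0.0, -0.0]
ft_force: [0.4, 0.6, -0.6]
grip_width: 0.0595
```

{"method": "arm_command", "body": {
  "translation": [
    [0, 0, 0],
    [0, 0, 0],
    [0, 0, 0],
    [0, 0, 0],
    [0, 0, 0]
  ],
  "turn": [0, 0, 0, 0, 0],
  "hand": [0.9, 0.9, 0.9, 0.9, 0.9]
}}

```text
clock: 2.85
eef_pos: [0.3866, -0.3159, 0.095]
tool_rot: [0.84, 0.542, 0.001, 0.003]
ft_force: [5.4, -1.3, -1.7]
grip_width: 0.0162
```

```bash
python3 - <<'E'
from h import *
plan(np.array([.3895,-.3085,.092])+CY*.11,-24)
E
```

```text
t 2.85 p [ 0.3866 -0.3159  0.095 ] R [[0.411, 0.911, 0.006], [0.911, -0.411, -0.004], [-0.001, 0.007, -1.0]] F [ 5.4 -1.3 -1.7] w 0.016156088830957246
shift [11.79 -0.1   0.28] turn -0.005102793735836271 j6 1.3092272767520847
```

{"method": "arm_command", "body": {
  "translation": [
    [0, 0, 0],
    [0, 0, 0],
    [0, 0, 0],
    [0.8, 0, 0],
    [0.8, 0, 0]
  ],
  "turn": [0, 0, 0, 0, 0],
  "hand": [0.5, 0.5, 0.5, 0.5, 0.5]
}}

```text
clock: 3.27
eef_pos: [0.3873, -0.3057, 0.0925]
tool_rot: [0.84, 0.543, 0.0, -0.0]
ft_force: [-1.0, -0.2, 0.1]
grip_width: 0.0426
```

{"method": "arm_command", "body": {
  "translation": [
    [0, 0, 0],
    [0, 0, 0],
    [0, 0, 0],
    [0, 0, 0],
    [0, 0, 0]
  ],
  "turn": [0, 0, 0, 0, 0],
  "hand": [0.9, 0.9, 0.9, 0.9, 0.9]
}}

```text
clock: 3.68
eef_pos: [0.3902, -0.3079, 0.0931]
tool_rot: [0.84, 0.543, 0.002, 0.002]
ft_force: [7.4, -0.9, -2.8]
grip_width: 0.0165
```

{"method": "arm_command", "body": {
  "translation": [
    [1.5, 0, 0],
    [3, 0, 0],
    [4.5, 0, 0],
    [6, 0, 0],
    [7.5, 0, 0]
  ],
  "turn": [0, 0, 0, 0, 0],
  "hand": [0.9, 0.9, 0.9, 0.9, 0.9]
}}

```text
clock: 4.1
eef_pos: [0.4199, -0.2405, 0.093]
tool_rot: [0.84, 0.542, -0.0, 0.003]
ft_force: [2.8, -6.7, -0.7]
grip_width: 0.0167
```

{"method": "arm_command", "body": {
  "translation": [
    [0.7, 0, 0],
    [1.4, 0, 0],
    [2, 0, 0],
    [2.6, 0, 0],
    [2.6, 0, 0]
  ],
  "turn": [0, 0, 0, 0, 0],
  "hand": [0.9, 0.9, 0.9, 0.9, 0.9]
}}

```text
clock: 4.52
eef_pos: [0.4301, -0.2171, 0.093]
tool_rot: [0.84, 0.542, -0.001, 0.003]
ft_force: [1.5, -8.1, -0.2]
grip_width: 0.0164
```

{"method": "arm_command", "body": {
  "translation": [
    [0.3, 0, 0],
    [0.6, 0, 0],
    [0.9, 0, 0],
    [0.9, 0, 0],
    [0.9, 0, 0]
  ],
  "turn": [0, 0, 0, 0, 0],
  "hand": [0.9, 0.9, 0.9, 0.9, 0.9]
}}

```text
clock: 4.93
eef_pos: [0.4307, -0.2161, 0.0931]
tool_rot: [0.842, 0.539, -0.008, 0.008]
ft_force: [-8.2, -28.0, -1.6]
grip_width: 0.0166
```

{"method": "arm_command", "body": {
  "translation": [
    [-0.5, 0, 0],
    [-0.8, 0, 0],
    [-0.8, 0, 0],
    [-0.8, 0, 0],
    [-0.8, 0, 0]
  ],
  "turn": [0, 0, 0, 0, 0],
  "hand": [0.9, 0.9, 0.5, 0.5, 0.5]
}}

```text
clock: 5.35
eef_pos: [0.4286, -0.2132, 0.092]
tool_rot: [0.84, 0.543, -0.0, -0.001]
ft_force: [-0.8, 0.5, -0.2]
grip_width: 0.0428
```

{"method": "arm_command", "body": {
  "translation": [
    [0, 0, -2],
    [0, 0, -6],
    [0, 0, -10],
    [0, 0, -14],
    [0, 0, -16]
  ],
  "turn": [0, 0, 0, 0, 0],
  "hand": [0.5, 0.5, 0.5, 0.5, 0.5]
}}

```text
clock: 5.77
eef_pos: [0.4305, -0.2138, 0.2571]
tool_rot: [0.84, 0.543, 0.002, 0.002]
ft_force: [0.6, 0.6, -0.5]
grip_width: 0.0426
```

```bash
cat > bolts.py <<'E'
from h import *
def bolts(draw=None):
    """shank centre and head direction of each bolt on the bench, per camera"""
    for n in('top','scene'):
        p,d=snap(n,draw and n+draw); C=cloud(n,d); hs=cv2.cvtColor(p,cv2.COLOR_RGB2HSV)
        br=(hs[...,0]>10)&(hs[...,0]<25)&(hs[...,1]>90)&(C[...,2]<.03)&(C[...,2]>.003)&(C[...,0]>.25)&(abs(C[...,1])<.5)
        k,l,s,c=cv2.connectedComponentsWithStats(br.astype(np.uint8))
        for j in range(1,k):
            if not 40<s[j,4]<300: continue
            m=l==j;W=np.array([back(n,(a,b),z=.011)[:2] for a,b in np.argwhere(m)])
            cc=W.mean(0);ev,V=np.linalg.eigh(np.cov(W.T));v=V[:,1]
            # head: grey raised stuff at an end
            Hm=(C[...,2]>.008)&(C[...,2]<.035)&(hs[...,1]<70)&(np.hypot(C[...,0]-cc[0],C[...,1]-cc[1])<.045)
            H=np.array([back(n,(a,b),z=.014)[:2] for a,b in np.argwhere(Hm)]).reshape(-1,2)
            h=H.mean(0) if len(H) else cc*np.nan; v=v*np.sign((h-cc)@v)
            print(n,'shank',cc,'len',np.ptp((W-cc)@v),'axis yaw',np.degrees(np.arctan2(v[1],v[0])),'head',h,len(H),'c->h yaw',np.degrees(np.arctan2(*(h-cc)[::-1])))
if __name__=='__main__':
    bolts()
    for n in('top','scene'):
        for k,z in(('handle',.1),('bolt_bay',.03),('carton_bay',.03),('bay_back',.045),('bolt1',.011)):
            for r in spot_point(n,k)[:3]:
                if r['conf']>.45: print(n,k,round(r['conf'],2),back(n,r['location'],z=z))
    st()
E
python3 bolts.py
```

```text
top shank [ 0.7413 -0.0983] len 0.053231136902346 axis yaw 85.56806642881818 head [ 0.7471 -0.0871] 77 c->h yaw 62.40752203438224
top shank [0.6149 0.0663] len 0.028216448813334447 axis yaw -73.78939576712636 head [0.6203 0.0529] 133 c->h yaw -68.27313446985978
top shank [0.4949 0.0345] len 0.02749365435644975 axis yaw 99.8757036492462 head [0.4929 0.05  ] 148 c->h yaw 97.41921339957315
scene shank [0.4948 0.0361] len 0.03056618907849535 axis yaw 104.91068778226679 head [0.4909 0.0531] 88 c->h yaw 102.90784359415356
scene shank [0.6151 0.067 ] len 0.02802104002205911 axis yaw -76.29851581025102 head [0.6202 0.0482] 127 c->h yaw -74.91251328721722
top handle 0.66 [ 0.4298 -0.2145  0.1   ]
top handle 0.54 [ 0.5    -0.1527  0.1   ]
top carton_bay 0.91 [ 0.5366 -0.2719  0.03  ]
top bolt1 0.8 [0.4904 0.0511 0.011 ]
top bolt1 0.57 [0.6242 0.0529 0.011 ]
scene handle 0.87 [ 0.435  -0.2193  0.1   ]
scene handle 0.67 [0.6278 0.2359 0.1   ]
scene bolt_bay 0.57 [0.5738 0.2507 0.03  ]
scene carton_bay 0.68 [ 0.5342 -0.2749  0.03  ]
scene bay_back 0.92 [ 0.6198 -0.2203  0.045 ]
scene bay_back 0.73 [0.4151 0.2373 0.045 ]
scene bolt1 0.82 [0.6225 0.0561 0.011 ]
scene bolt1 0.6 [0.4822 0.0529 0.011 ]
t 6.37 p [ 0.4288 -0.2136  0.2514] R [[0.411, 0.911, -0.002], [0.911, -0.411, 0.001], [0.0, -0.002, -1.0]] F [0.6 0.5 0.4] w 0.0427212568077051
```

{"method": "arm_command", "body": {
  "translation": [
    [4, 0.7, 0],
    [8, 1.4, 0],
    [12, 2.1, 0],
    [16, 2.8, 0],
    [20, 3.4, 0]
  ],
  "turn": [-0.12, -0.24, -0.36, -0.48, -0.6],
  "hand": [0.4, 0.4, 0.4, 0.4, 0.4]
}}

```text
clock: 6.78
eef_pos: [0.5433, -0.044, 0.252]
tool_rot: [0.64, 0.768, -0.0, -0.0]
ft_force: [0.4, -0.1, 0.4]
grip_width: 0.0512
```

```bash
python3 - <<'E'
from h import *
plan([.6158,.0637,.08],15)
E
```

```text
t 6.78 p [ 0.5433 -0.044   0.252 ] R [[-0.18, 0.984, -0.0], [0.984, 0.18, -0.0], [-0.0, -0.0, -1.0]] F [ 0.4 -0.1  0.4] w 0.05117387731216877
shift [ 9.29  9.08 17.2 ] turn -0.08053524776621256 j6 1.308685545545674
```

{"method": "arm_command", "body": {
  "translation": [
    [2.5, 2.5, 3],
    [5, 5, 6],
    [7.5, 7.5, 9],
    [9.3, 9.1, 12],
    [9.3, 9.1, 15]
  ],
  "turn": [-0.08, -0.08, -0.08, -0.08, -0.08],
  "hand": [0.4, 0.4, 0.4, 0.4, 0.4]
}}

```text
clock: 7.2
eef_pos: [0.6192, 0.0661, 0.1021]
tool_rot: [0.609, 0.793, 0.002, 0.002]
ft_force: [0.9, 0.1, -0.4]
grip_width: 0.0514
```

{"method": "arm_command", "body": {
  "translation": [
    [0, 0, 0],
    [0, 0, 0],
    [0, 0, 0],
    [0, 0, 0],
    [0, 0, 0]
  ],
  "turn": [0, 0, 0, 0, 0],
  "hand": [0.4, 0.4, 0.4, 0.4, 0.4]
}}

```text
clock: 7.62
eef_pos: [0.6174, 0.0611, 0.1054]
tool_rot: [0.612, 0.791, 0.002, 0.002]
ft_force: [-0.2, -0.0, 0.2]
grip_width: 0.0513
```

```bash
python3 - <<'E'
from h import *
plan([.6158,.0637,.018],15)
from bolts import bolts
bolts('1.png')
E
```

```text
t 7.62 p [0.6174 0.0611 0.1054] R [[-0.252, 0.968, 0.005], [0.968, 0.252, 0.0], [-0.001, 0.005, -1.0]] F [-0.2 -0.   0.2] w 0.05134558872623245
shift [ 0.29 -0.13  8.74] turn -0.007219459269168099 j6 1.4149970698385352
top shank [ 0.7453 -0.093 ] len 0.05962400323822739 axis yaw 67.58071022390648 head [ 0.7549 -0.0822] 103 c->h yaw 48.59211196171234
scene shank [0.4959 0.033 ] len 0.024656740066514686 axis yaw -76.09031854786116 head [0.4959 0.0233] 12 c->h yaw -90.03174833364127
scene shank [0.6151 0.067 ] len 0.02802104002205911 axis yaw -76.29851581025102 head [0.6203 0.0477] 128 c->h yaw -74.82089343417479
```

{"method": "arm_command", "body": {
  "translation": [
    [0.3, -0.1, 3],
    [0.3, -0.1, 5],
    [0.3, -0.1, 7],
    [0.3, -0.1, 8.5],
    [0.3, -0.1, 8.7]
  ],
  "turn": [0, 0, 0, 0, 0],
  "hand": [0.4, 0.4, 0.4, 0.4, 0.4]
}}

```text
clock: 8.13
eef_pos: [0.6121, 0.064, 0.0131]
tool_rot: [0.611, 0.791, -0.001, -0.002]
ft_force: [-0.9, 0.1, 0.1]
grip_width: 0.0509
```

{"method": "arm_command", "body": {
  "translation": [
    [0, 0, 0],
    [0, 0, 0],
    [0, 0, 0],
    [0, 0, 0],
    [0, 0, 0]
  ],
  "turn": [0, 0, 0, 0, 0],
  "hand": [0.5, 0.7, 0.95, 0.95, 0.95]
}}

```text
clock: 8.55
eef_pos: [0.6155, 0.0647, 0.0173]
tool_rot: [0.611, 0.792, 0.001, 0.001]
ft_force: [-0.1, -0.6, 5.6]
grip_width: 0.0115
```

{"method": "arm_command", "body": {
  "translation": [
    [0, 0, 0],
    [0, 0, -3],
    [0, 0, -7],
    [0, 0, -11],
    [0, 0, -15]
  ],
  "turn": [0, 0, 0, 0, 0],
  "hand": [0.95, 0.95, 0.95, 0.95, 0.95]
}}

```text
clock: 8.97
eef_pos: [0.6134, 0.0646, 0.1666]
tool_rot: [0.611, 0.792, -0.0, -0.0]
ft_force: [1.4, 0.7, -0.9]
grip_width: 0.0116
```

{"method": "arm_command", "body": {
  "translation": [
    [0, 0, -4],
    [0, 0, -6],
    [0, 0, -6],
    [0, 0, -6],
    [0, 0, -6]
  ],
  "turn": [-0.12, -0.24, -0.36, -0.48, -0.6],
  "hand": [0.95, 0.95, 0.95, 0.95, 0.95]
}}

```text
clock: 9.38
eef_pos: [0.6142, 0.0647, 0.2263]
tool_rot: [0.347, 0.938, 0.0, 0.001]
ft_force: [-0.4, -0.6, -1.2]
grip_width: 0.0111
```

```bash
python3 - <<'E'
from h import *
plan([.650,-.231,.22],66)
p,d=snap('scene')
cv2.imwrite('pics/a.png',cv2.resize(p[150:350,230:430,::-1],None,fx=3,fy=3))
E
```

```text
t 9.38 p [0.6142 0.0647 0.2263] R [[-0.759, 0.651, 0.002], [0.651, 0.759, 0.0], [-0.001, 0.001, -1.0]] F [-0.4 -0.6 -1.2] w 0.011107203731083653
shift [-21.97 -20.12   0.63] turn -0.28985796061462604 j6 0.8136735999335882
```

View pics/a.png

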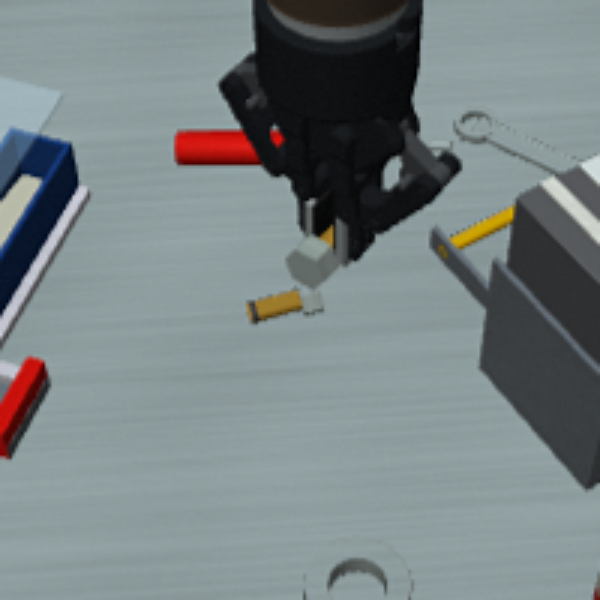

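{"method": "arm_command", "body": {
  "translation": [
    [-2.8, -2.5, -1],
    [-5.6, -5, -2],
    [-8.4, -7.5, -2],
    [-11.2, -10, -2],
    [-14, -12.5, -2]
  ],
  "turn": [-0.1, -0.2, -0.29, -0.29, -0.29],
  "hand": [0.95, 0.95, 0.95, 0.95, 0.95]
}}

```text
clock: 9.85
eef_pos: [0.6378, -0.123, 0.2456]
tool_rot: [0.212, 0.977, 0.0, 0.0]
ft_force: [1.1, 0.2, -0.9]
grip_width: 0.0115
```

```bash
python3 - <<'E'
from h import *
plan([.6495,-.2325,.21],66)
E
```

```text
t 9.85 p [ 0.6378 -0.123   0.2456] R [[-0.91, 0.414, 0.0], [0.414, 0.91, 0.0], [-0.0, 0.0, -1.0]] F [ 1.1  0.2 -0.9] w 0.01151271295534599
shift [-5.59 -9.49  3.56] turn -0.00774696018149804 j6 0.23611489179445894
```

{"method": "arm_command", "body": {
  "translation": [
    [-2, -3.2, 0],
    [-4, -6.4, 0],
    [-5.6, -9.5, 0],
    [-5.6, -9.5, 2],
    [-5.6, -9.5, 3.5]
  ],
  "turn": [0, 0, 0, 0, 0],
  "hand": [0.95, 0.95, 0.95, 0.95, 0.95]
}}

```text
clock: 10.27
eef_pos: [0.6497, -0.2345, 0.2096]
tool_rot: [0.214, 0.977, -0.0, 0.001]
ft_force: [-0.4, 1.1, -1.3]
grip_width: 0.0115
```

{"method": "arm_command", "body": {
  "translation": [
    [0, 0, 0],
    [0, 0, 0],
    [0, 0, 0]
  ],
  "turn": [0, 0, 0],
  "hand": [0.95, 0.95, 0.95]
}}

```text
clock: 10.52
eef_pos: [0.65, -0.2308, 0.2111]
tool_rot: [0.211, 0.978, -0.0, 0.0]
ft_force: [-0.2, 0.5, -0.2]
grip_width: 0.0113
```

```bash
python3 - <<'E'
from h import *
plan([.6495,-.2325,.163],66)
p,d=snap('scene')
cv2.imwrite('pics/b.png',cv2.resize(p[170:350,70:270,::-1],None,fx=3,fy=3))
E
```

```text
t 10.52 p [ 0.65   -0.2308  0.2111] R [[-0.911, 0.412, 0.001], [0.412, 0.911, -0.0], [-0.001, 0.0, -1.0]] F [-0.2  0.5 -0.2] w 0.011259086037219706
shift [-0.02 -0.18  4.81] turn -0.006169081326442314 j6 0.08390319951692678
```

View pics/b.png

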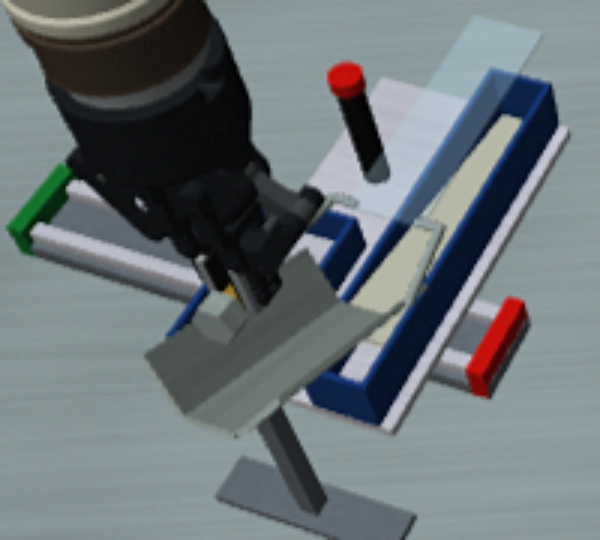

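{"method": "arm_command", "body": {
  "translation": [
    [0, -0.15, 2],
    [0, -0.15, 3.5],
    [0, -0.15, 4.8],
    [0, -0.15, 4.8],
    [0, -0.15, 4.8]
  ],
  "turn": [0, 0, 0, 0, 0],
  "hand": [0.95, 0.95, 0.95, 0.95, 0.95]
}}

```text
clock: 10.98
eef_pos: [0.6492, -0.2319, 0.1629]
tool_rot: [0.211, 0.978, 0.0, -0.0]
ft_force: [0.3, 1.0, -1.1]
grip_width: 0.0116
```

{"method": "arm_command", "body": {
  "translation": [
    [0, 0, 0],
    [0, 0, 0],
    [0, 0, 0],
    [0, 0, 0],
    [0, 0, 0]
  ],
  "turn": [0, 0, 0, 0, 0],
  "hand": [0.72, 0.72, 0.72, 0.72, 0.72]
}}

```text
clock: 11.4
eef_pos: [0.6494, -0.2327, 0.1631]
tool_rot: [0.211, 0.978, -0.0, 0.001]
ft_force: [-0.7, -0.9, -0.3]
grip_width: 0.0241
```

{"method": "arm_command", "body": {
  "translation": [
    [0, 0, -2],
    [0, 0, -5],
    [0, 0, -8],
    [0, 0, -8],
    [0, 4, -8]
  ],
  "turn": [0, 0, 0, 0, 0],
  "hand": [0.72, 0.72, 0.72, 0.72, 0.72]
}}

```text
clock: 11.82
eef_pos: [0.6648, -0.2033, 0.2463]
tool_rot: [0.216, 0.976, -0.002, 0.003]
ft_force: [0.8, 0.2, -0.0]
grip_width: 0.0239
```

{"method": "arm_command", "body": {
  "translation": [
    [0, 4, 0],
    [0, 8, 0],
    [0, 12, 0],
    [0, 16, 0],
    [0, 20, 0]
  ],
  "turn": [-0.12, -0.24, -0.36, -0.48, -0.6],
  "hand": [0.4, 0.4, 0.4, 0.4, 0.4]
}}

```text
clock: 12.23
eef_pos: [0.7486, -0.0123, 0.2428]
tool_rot: [-0.09, 0.996, -0.0, 0.0]
ft_force: [1.3, -0.2, 0.7]
grip_width: 0.0511
```

```bash
python3 - <<'E'
from h import *
plan([.4944,.0383,.1],-168)
from bolts import bolts
bolts()
p,d=snap('scene')
cv2.imwrite('pics/c.png',cv2.resize(p[170:350,70:270,::-1],None,fx=3,fy=3))
E
```

```text
t 12.23 p [ 0.7486 -0.0123  0.2428] R [[-0.984, -0.18, 0.001], [-0.18, 0.984, -0.0], [-0.001, -0.0, -1.0]] F [ 1.3 -0.2  0.7] w 0.05105461454342923
shift [24.11  9.55 14.25] turn 1.5420688833322 j6 -0.19709045878075335
top shank [0.4951 0.0349] len 0.027766766808584427 axis yaw 99.51206622994435 head [0.4926 0.0545] 129 c->h yaw 97.30746625562664
```

View pics/c.png

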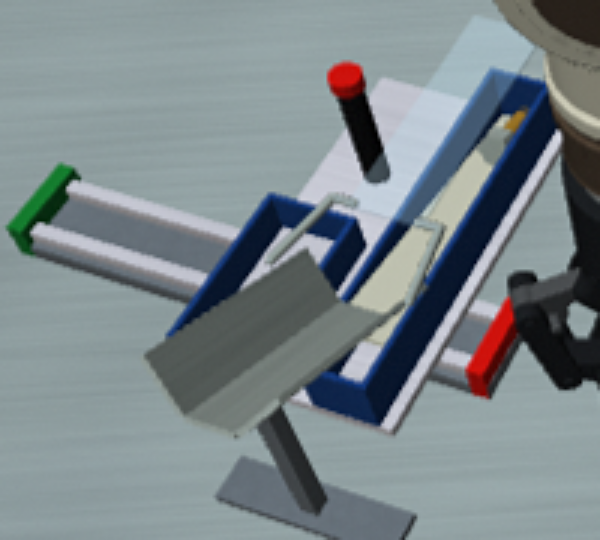

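{"method": "arm_command", "body": {
  "translation": [
    [4, 1.6, 0],
    [8, 3.2, 0],
    [12, 4.8, 0],
    [16, 6.4, 0],
    [20, 8, 0]
  ],
  "turn": [-0.12, -0.24, -0.36, -0.48, -0.6],
  "hand": [0.4, 0.4, 0.4, 0.4, 0.4]
}}

```text
clock: 12.8
eef_pos: [0.5529, 0.0252, 0.2421]
tool_rot: [-0.374, 0.927, -0.0, 0.0]
ft_force: [0.4, 1.7, -0.4]
grip_width: 0.0511
```

{"method": "arm_command", "body": {
  "translation": [
    [0, 0, 0],
    [0, 0, 0],
    [0, 0, 0],
    [0, 0, 0],
    [0, 0, 0]
  ],
  "turn": [-0.12, -0.24, -0.36, -0.48, -0.6],
  "hand": [0.4, 0.4, 0.4, 0.4, 0.4]
}}

```text
clock: 13.22
eef_pos: [0.5549, 0.0249, 0.243]
tool_rot: [-0.632, 0.775, -0.001, 0.0]
ft_force: [0.5, -0.3, 0.3]
grip_width: 0.0513
```

```bash
python3 - <<'E'
from h import *
plan([.4944,.0383,.1],-168)
E
```

```text
t 13.22 p [0.5549 0.0249 0.243 ] R [[-0.202, -0.979, 0.001], [-0.979, 0.202, -0.0], [0.0, -0.001, -1.0]] F [ 0.5 -0.3  0.3] w 0.051345495300068995
shift [-0.09  6.22 14.3 ] turn -0.4128931075003694 j6 -1.322324789522022
```

{"method": "arm_command", "body": {
  "translation": [
    [0, 2, 2],
    [0, 4, 5],
    [0, 6.2, 8],
    [0, 6.2, 11],
    [0, 6.2, 14]
  ],
  "turn": [-0.12, -0.24, -0.36, -0.41, -0.41],
  "hand": [0.4, 0.4, 0.4, 0.4, 0.4]
}}

```text
clock: 13.63
eef_pos: [0.4932, 0.0379, 0.102]
tool_rot: [0.775, -0.632, 0.001, -0.0]
ft_force: [1.4, -0.1, -0.5]
grip_width: 0.0515
```

{"method": "arm_command", "body": {
  "translation": [
    [0, 0, 0],
    [0, 0, 0],
    [0, 0, 0],
    [0, 0, 0]
  ],
  "turn": [0, 0, 0, 0],
  "hand": [0.4, 0.4, 0.4, 0.4]
}}

```text
clock: 13.97
eef_pos: [0.4968, 0.0386, 0.1047]
tool_rot: [0.775, -0.632, 0.002, -0.002]
ft_force: [0.3, -0.1, 0.9]
grip_width: 0.0514
```

```bash
python3 - <<'E'
from h import *
plan([.4944,.0383,.0175],-168)
from bolts import bolts
bolts()
E
```

```text
t 13.97 p [0.4968 0.0386 0.1047] R [[0.201, -0.98, 0.005], [-0.98, -0.201, 0.0], [0.001, -0.005, -1.0]] F [ 0.3 -0.1  0.9] w 0.05141800871122272
shift [-0.02  0.28  8.72] turn -0.007232127548766485 j6 -1.6953404786751671
top shank [ 0.7456 -0.0927] len 0.05961707538826887 axis yaw 66.77543159887672 head [ 0.7561 -0.0811] 106 c->h yaw 47.89451472151857
scene shank [0.495 0.036] len 0.03119018427496098 axis yaw 106.00061537031935 head [0.4911 0.0532] 91 c->h yaw 102.59220019216455
```

{"method": "arm_command", "body": {
  "translation": [
    [0, 0.2, 3],
    [0, 0.2, 5],
    [0, 0.2, 7],
    [0, 0.2, 8.4],
    [0, 0.2, 8.7]
  ],
  "turn": [0, 0, 0, 0, 0],
  "hand": [0.4, 0.4, 0.4, 0.4, 0.4]
}}

```text
clock: 14.48
eef_pos: [0.4918, 0.0385, 0.014]
tool_rot: [0.775, -0.632, -0.001, 0.001]
ft_force: [-0.6, -0.9, -1.1]
grip_width: 0.051
```

{"method": "arm_command", "body": {
  "translation": [
    [0, 0, 0],
    [0, 0, 0],
    [0, 0, 0],
    [0, 0, 0],
    [0, 0, 0]
  ],
  "turn": [0, 0, 0, 0, 0],
  "hand": [0.5, 0.7, 0.95, 0.95, 0.95]
}}

```text
clock: 14.9
eef_pos: [0.4941, 0.0386, 0.0168]
tool_rot: [0.775, -0.632, 0.001, -0.001]
ft_force: [-0.6, -0.3, 4.4]
grip_width: 0.0116
```

{"method": "arm_command", "body": {
  "translation": [
    [0, 0, 0],
    [0, 0, -4],
    [0, 0, -8],
    [0, 0, -12],
    [0, 0, -16]
  ],
  "turn": [0, 0, 0, 0, 0],
  "hand": [0.95, 0.95, 0.95, 0.95, 0.95]
}}

```text
clock: 15.32
eef_pos: [0.4921, 0.0385, 0.177]
tool_rot: [0.775, -0.632, -0.0, 0.0]
ft_force: [0.9, 0.1, -0.7]
grip_width: 0.0115
```

{"method": "arm_command", "body": {
  "translation": [
    [0, 0, -4],
    [0, 0, -7],
    [0, 0, -7],
    [0, 0, -7],
    [0, 0, -7]
  ],
  "turn": [0.12, 0.24, 0.36, 0.48, 0.6],
  "hand": [0.95, 0.95, 0.95, 0.95, 0.95]
}}

```text
clock: 15.73
eef_pos: [0.493, 0.0386, 0.2464]
tool_rot: [-0.551, 0.834, -0.0, 0.001]
ft_force: [0.1, -0.4, -0.9]
grip_width: 0.0118
```

{"method": "arm_command", "body": {
  "translation": [
    [0, 0, 0],
    [0, 0, 0],
    [0, 0, 0],
    [0, 0, 0],
    [0, 0, 0]
  ],
  "turn": [0.12, 0.24, 0.36, 0.48, 0.6],
  "hand": [0.95, 0.95, 0.95, 0.95, 0.95]
}}

```text
clock: 16.15
eef_pos: [0.4925, 0.0385, 0.2452]
tool_rot: [-0.28, 0.96, 0.0, -0.0]
ft_force: [0.8, 0.3, -0.5]
grip_width: 0.0117
```

{"method": "arm_command", "body": {
  "translation": [
    [0, 0, 0],
    [0, 0, 0],
    [0, 0, 0],
    [0, 0, 0],
    [0, 0, 0]
  ],
  "turn": [0.12, 0.24, 0.36, 0.48, 0.6],
  "hand": [0.95, 0.95, 0.95, 0.95, 0.95]
}}

```text
clock: 16.57
eef_pos: [0.4925, 0.0385, 0.2452]
tool_rot: [0.016, 1.0, -0.0, -0.0]
ft_force: [-0.3, -0.9, 0.3]
grip_width: 0.0114
```

```bash
python3 - <<'E'
from h import *
plan([.6495,-.2325,.24],66)
E
```

```text
t 16.57 p [0.4925 0.0385 0.2452] R [[-0.999, 0.032, -0.0], [0.032, 0.999, -0.0], [0.0, -0.0, -1.0]] F [-0.3 -0.9  0.3] w 0.011369118252029915
shift [-16.55 -26.59   0.52] turn 0.3870173187361688 j6 0.10992067107908332
```

{"method": "arm_command", "body": {
  "translation": [
    [-2.1, -3.4, 0],
    [-4.2, -6.8, 0],
    [-6.3, -10.2, 0],
    [-8.4, -13.5, 0],
    [-10.5, -16.9, 0]
  ],
  "turn": [0.12, 0.24, 0.36, 0.39, 0.39],
  "hand": [0.95, 0.95, 0.95, 0.95, 0.95]
}}

```text
clock: 16.98
eef_pos: [0.5938, -0.1345, 0.2453]
tool_rot: [0.207, 0.978, 0.0, -0.0]
ft_force: [0.1, 0.0, -1.0]
grip_width: 0.0116
```

```bash
python3 - <<'E'
from h import *
plan([.6495,-.2325,.2],66)
E
```

```text
t 16.98 p [ 0.5938 -0.1345  0.2453] R [[-0.914, 0.405, -0.0], [0.405, 0.914, 0.0], [0.0, 0.0, -1.0]] F [ 0.1  0.  -1. ] w 0.011631004552009563
shift [-9.06 -6.71  4.52] turn 0.0021930456143881326 j6 0.1938030669465323
```

{"method": "arm_command", "body": {
  "translation": [
    [-3, -2.2, 0],
    [-6, -4.4, 0],
    [-9.1, -6.7, 0],
    [-9.1, -6.7, 2],
    [-9.1, -6.7, 4.5]
  ],
  "turn": [0, 0, 0, 0, 0],
  "hand": [0.95, 0.95, 0.95, 0.95, 0.95]
}}

```text
clock: 17.4
eef_pos: [0.6521, -0.2347, 0.2007]
tool_rot: [0.208, 0.978, -0.0, 0.003]
ft_force: [-0.1, 0.6, -1.0]
grip_width: 0.0116
```

{"method": "arm_command", "body": {
  "translation": [
    [0, 0, 0],
    [0, 0, 0],
    [0, 0, 0]
  ],
  "turn": [0, 0, 0],
  "hand": [0.95, 0.95, 0.95]
}}

```text
clock: 17.65
eef_pos: [0.6496, -0.2308, 0.2014]
tool_rot: [0.206, 0.979, -0.0, 0.0]
ft_force: [-0.3, 0.0, -1.1]
grip_width: 0.0115
```

```bash
python3 - <<'E'
from h import *
plan([.6495,-.2325,.163],66)
E
```

```text
t 17.65 p [ 0.6496 -0.2308  0.2014] R [[-0.915, 0.404, 0.0], [0.404, 0.915, -0.0], [-0.0, 0.0, -1.0]] F [-0.3  0.  -1.1] w 0.011500525949151694
shift [-0.05 -0.16  3.84] turn 0.003484625631761337 j6 0.07400358725444296
```

{"method": "arm_command", "body": {
  "translation": [
    [0, -0.15, 1.5],
    [0, -0.15, 3],
    [0, -0.15, 3.8],
    [0, -0.15, 3.8],
    [0, -0.15, 3.8]
  ],
  "turn": [0, 0, 0, 0, 0],
  "hand": [0.95, 0.95, 0.95, 0.95, 0.95]
}}

```text
clock: 18.07
eef_pos: [0.6492, -0.2322, 0.1636]
tool_rot: [0.206, 0.979, -0.0, 0.001]
ft_force: [0.1, -0.1, -0.8]
grip_width: 0.0117
```

{"method": "arm_command", "body": {
  "translation": [
    [0, 0, 0],
    [0, 0, 0],
    [0, 0, 0],
    [0, 0, 0],
    [0, 0, 0]
  ],
  "turn": [0, 0, 0, 0, 0],
  "hand": [0.72, 0.72, 0.72, 0.72, 0.72]
}}

```text
clock: 18.48
eef_pos: [0.6492, -0.2327, 0.1628]
tool_rot: [0.206, 0.978, -0.0, 0.0]
ft_force: [0.9, 0.2, -0.2]
grip_width: 0.0237
```

{"method": "arm_command", "body": {
  "translation": [
    [0, 0, -2],
    [0, 0, -5],
    [0, 0, -8.5],
    [0, 0, -11],
    [2, 2, -11]
  ],
  "turn": [0, 0, 0, 0, 0],
  "hand": [0.72, 0.72, 0.72, 0.72, 0.72]
}}

```text
clock: 18.9
eef_pos: [0.6429, -0.2112, 0.2795]
tool_rot: [0.209, 0.978, -0.002, 0.008]
ft_force: [0.6, 0.3, 1.1]
grip_width: 0.024
```

{"method": "arm_command", "body": {
  "translation": [
    [4, 4, 0],
    [6, 7.5, 0],
    [8, 11, 0],
    [9, 14.5, 0],
    [10, 18, 0]
  ],
  "turn": [-0.12, -0.24, -0.36, -0.48, -0.6],
  "hand": [0.95, 0.95, 0.95, 0.95, 0.95]
}}

```text
clock: 19.32
eef_pos: [0.6191, -0.0006, 0.2733]
tool_rot: [-0.094, 0.996, -0.0, 0.0]
ft_force: [1.0, 0.1, -0.3]
grip_width: 0.0043
```

```bash
python3 - <<'E'
from h import *
plan([.583,.3725,.275],-61.8)
p,d=snap('top');C=cloud('top',d);print('dark',C[100,345],C[60,345]); print('can',C[132,224])
p,d=snap('scene')
cv2.imwrite('pics/d.png',cv2.resize(p[170:350,70:270,::-1],None,fx=3,fy=3))
E
```

```text
t 19.32 p [ 0.6191 -0.0006  0.2733] R [[-0.982, -0.188, 0.001], [-0.188, 0.982, -0.0], [-0.001, -0.0, -1.0]] F [ 1.   0.1 -0.3] w 0.004259288422647406
shift [-3.47 37.32 -0.18] turn -0.3030272897284749 j6 -0.19003811198122467
dark [0.837  0.0226 0.0409] [0.9138 0.0241 0.0457]
can [0.7357 0.2314 0.1717]
```

View pics/d.png

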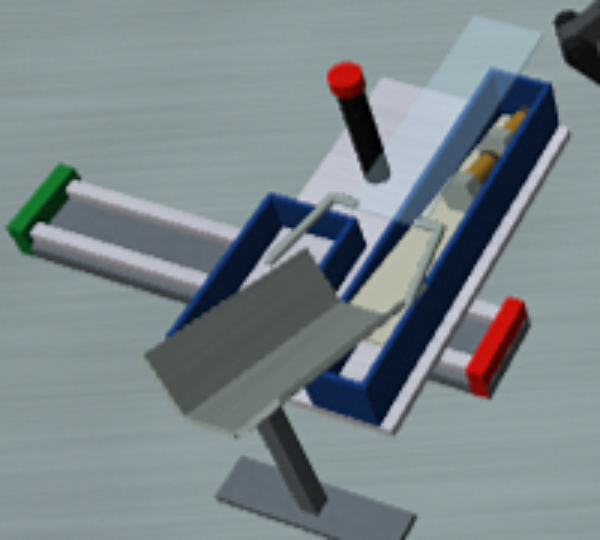

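{"method": "arm_command", "body": {
  "translation": [
    [-0.4, 4, 0],
    [-0.8, 8, 0],
    [-1.2, 12, 0],
    [-1.6, 16, 0],
    [-1.8, 19, 0]
  ],
  "turn": [-0.1, -0.2, -0.3, -0.3, -0.3],
  "hand": [1, 1, 1, 1, 1]
}}

```text
clock: 19.83
eef_pos: [0.6025, 0.1904, 0.2724]
tool_rot: [-0.24, 0.971, 0.0, 0.0]
ft_force: [0.2, -0.1, -0.5]
grip_width: 0.0002
```

```bash
python3 - <<'E'
from h import *
plan([.583,.3725,.275],-61.8)
for n in('top','scene'):
    p,d=snap(n);print(n,[(round(r['conf'],2),np.array(r['location']).round(),back(n,r['location'],z=.011)) for r in search_frame(n,'bolt1')])
E
```

```text
t 19.83 p [0.6025 0.1904 0.2724] R [[-0.885, -0.466, 0.0], [-0.466, 0.885, 0.001], [-0.001, 0.0, -1.0]] F [ 0.2 -0.1 -0.5] w 0.0001839136875019196
shift [-6.75 17.02 -0.25] turn -0.007639492525543765 j6 -0.17864900999174024
top [(0.66, array([287., 472.]), array([ 0.4842, -0.2302,  0.011 ]))]
scene [(0.62, array([218., 237.]), array([ 0.3912, -0.1387,  0.011 ])), (0.51, array([230., 229.]), array([ 0.4246, -0.1534,  0.011 ])), (0.17, array([195., 511.]), array([0.373 , 0.4552, 0.011 ]))]
```

{"method": "arm_command", "body": {
  "translation": [
    [-1.5, 4, 0],
    [-3, 8, 0],
    [-4.5, 12, 0],
    [-6, 15.5, 0],
    [-6.8, 17, 0]
  ],
  "turn": [0, 0, 0, 0, 0],
  "hand": [1, 1, 1, 1, 1]
}}

```text
clock: 20.45
eef_pos: [0.5833, 0.3731, 0.272]
tool_rot: [-0.24, 0.971, 0.001, -0.0]
ft_force: [-0.0, -0.3, 0.1]
grip_width: -0.0003
```

{"method": "arm_command", "body": {
  "translation": [
    [0, 0, 0],
    [0, 0, 0],
    [0, 0, 0],
    [0, 0, 0]
  ],
  "turn": [0, 0, 0, 0],
  "hand": [1, 1, 1, 1]
}}

```text
clock: 20.78
eef_pos: [0.5848, 0.3677, 0.2727]
tool_rot: [-0.238, 0.971, -0.0, 0.0]
ft_force: [0.3, 0.3, -0.4]
grip_width: 0.0
```

```bash
python3 - <<'E'
from h import *
plan([.583,.3725,.16],-61.8)
p,d=snap('top')
cv2.imwrite('pics/e.png',cv2.resize(p[120:360,60:340,::-1],None,fx=2.5,fy=2.5))
E
```

```text
t 20.78 p [0.5848 0.3677 0.2727] R [[-0.887, -0.463, 0.0], [-0.463, 0.887, -0.0], [0.0, -0.001, -1.0]] F [ 0.3  0.3 -0.4] w 1.47984819041701e-05
shift [-0.06  0.51 11.27] turn -0.011305567634049218 j6 0.08065197614078226
```

View pics/e.png

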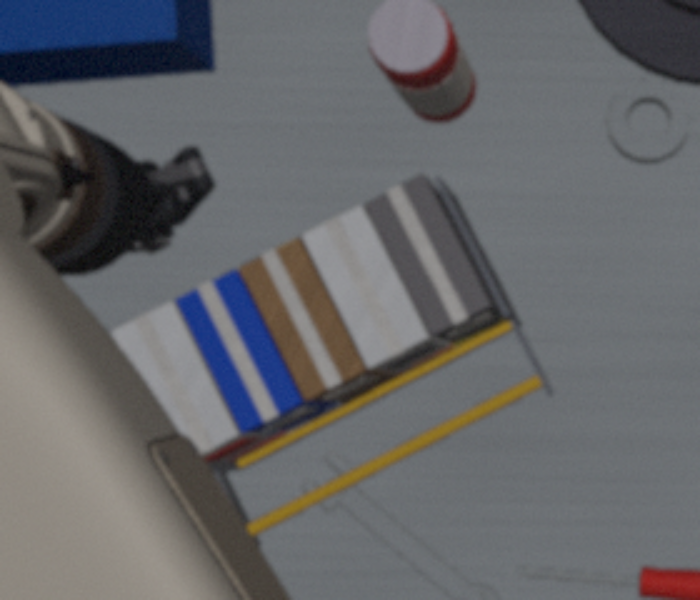

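{"method": "arm_command", "body": {
  "translation": [
    [0, 0.5, 3],
    [0, 0.5, 6],
    [0, 0.5, 9],
    [0, 0.5, 11.3],
    [0, 0.5, 11.3]
  ],
  "turn": [-0.01, -0.01, -0.01, -0.01, -0.01],
  "hand": [1, 1, 1, 1, 1]
}}

```text
clock: 21.25
eef_pos: [0.579, 0.371, 0.1531]
tool_rot: [-0.243, 0.97, -0.002, -0.005]
ft_force: [-1.4, -0.3, -0.9]
grip_width: 0.0002
```

{"method": "arm_command", "body": {
  "translation": [
    [0.5, 0, 0],
    [1, 0, 0],
    [1.5, 0, 0],
    [2, 0, 0],
    [2.5, 0, 0]
  ],
  "turn": [0, 0, 0, 0, 0],
  "hand": [1, 1, 1, 1, 1]
}}

```text
clock: 21.67
eef_pos: [0.5612, 0.3636, 0.1628]
tool_rot: [-0.244, 0.97, 0.001, 0.004]
ft_force: [3.8, 2.7, 3.3]
grip_width: 0.0003
```

```bash
python3 - <<'E'
from h import *
st(); RX=np.array([.881,.4726]);o=get_obs();c=np.array([.5187,.338]);d=o['eef_pos'][:2]-c;print(d@RX+.02,d@[-RX[1],RX[0]])
E
```

```text
t 21.67 p [0.5612 0.3636 0.1628] R [[-0.88, -0.474, 0.007], [-0.474, 0.88, 0.004], [-0.008, 0.0, -1.0]] F [3.8 2.7 3.3] w 0.00030973245179680207
0.06960229489943642 0.002485026434590411
```

{"method": "arm_command", "body": {
  "translation": [
    [0.8, 0, 0],
    [1.6, 0, 0],
    [2.4, 0, 0],
    [3.2, 0, 0],
    [4, 0, 0]
  ],
  "turn": [0, 0, 0, 0, 0],
  "hand": [1, 1, 1, 1, 1]
}}

```text
clock: 22.08
eef_pos: [0.5243, 0.344, 0.1612]
tool_rot: [-0.245, 0.97, 0.001, 0.002]
ft_force: [1.7, 0.5, 2.6]
grip_width: -0.0
```

{"method": "arm_command", "body": {
  "translation": [
    [0.6, 0, 0],
    [1.2, 0, 0],
    [1.8, 0, 0],
    [2.4, 0, 0],
    [2.9, 0, 0]
  ],
  "turn": [0, 0, 0, 0, 0],
  "hand": [1, 1, 1, 1, 1]
}}

```text
clock: 22.5
eef_pos: [0.4992, 0.3303, 0.1596]
tool_rot: [-0.245, 0.97, 0.0, 0.001]
ft_force: [5.6, 3.2, 4.2]
grip_width: -0.0004
```

{"method": "arm_command", "body": {
  "translation": [
    [0.3, 0, 0],
    [0.3, 0, 0],
    [0.3, 0, 0]
  ],
  "turn": [0, 0, 0],
  "hand": [1, 1, 1]
}}

```text
clock: 22.75
eef_pos: [0.4981, 0.3297, 0.1609]
tool_rot: [-0.244, 0.97, 0.001, 0.003]
ft_force: [5.6, 3.0, 3.5]
grip_width: 0.0001
```

```bash
python3 - <<'E'
from h import *
st(); RX=np.array([.881,.4726]);o=get_obs();c=np.array([.5187,.338]);d=o['eef_pos'][:2]-c;print(d@RX+.02,d@[-RX[1],RX[0]])
p,d=snap('scene','f.png')
cv2.imwrite('pics/f.png',cv2.resize(p[120:350,340:600,::-1],None,fx=2.5,fy=2.5))
E
```

```text
t 22.75 p [0.4981 0.3297 0.1609] R [[-0.88, -0.474, 0.005], [-0.474, 0.88, 0.003], [-0.006, 0.0, -1.0]] F [5.6 3.  3.5] w 7.165546760483508e-05
-0.0021072686205080016 0.0024153413312831044
```

View pics/f.png

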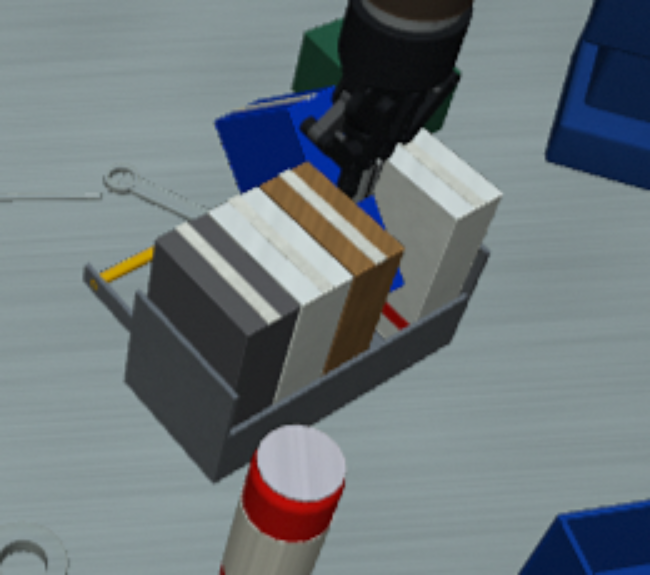

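{"method": "arm_command", "body": {
  "translation": [
    [-1, 0, 0],
    [-2, 0, -2],
    [-3, 0, -5],
    [-3, 0, -9],
    [-3, 0, -12]
  ],
  "turn": [0, 0, 0, 0, 0],
  "hand": [1, 1, 1, 1, 1]
}}

```text
clock: 23.22
eef_pos: [0.5221, 0.3425, 0.2804]
tool_rot: [-0.245, 0.97, -0.0, -0.001]
ft_force: [0.4, 0.2, 1.0]
grip_width: -0.0001
```

{"method": "arm_command", "body": {
  "translation": [
    [4, 0, 0],
    [8, 0, 0],
    [12, 0, 0],
    [12, 0, 0],
    [12, 0, 0]
  ],
  "turn": [0, 0, 0, 0, 0],
  "hand": [0, 0, 0, 0, 0]
}}

```text
clock: 23.63
eef_pos: [0.4138, 0.284, 0.2785]
tool_rot: [-0.245, 0.97, -0.001, -0.002]
ft_force: [0.4, 0.7, 1.0]
grip_width: 0.0602
```

```bash
python3 - <<'E'
from h import *
RX=np.array([.881,.4726]);RY=np.array([-.4726,.881]);o0=np.array([.5187,.338])-.02*RX
for n in('top','scene'):
    p,d=snap(n);C=cloud(n,d);hs=cv2.cvtColor(p,cv2.COLOR_RGB2HSV)
    b=(hs[...,0]>105)&(hs[...,0]<130)&(hs[...,1]>100)&(C[...,2]>.06)&(C[...,2]<.21)&(np.hypot(C[...,0]-.47,C[...,1]-.31)<.13)
    X=C[b];D=X[:,:2]-o0;L=np.c_[D@RX,D@RY,X[:,2]]
    print(n,len(L),np.percentile(L,[1,50,99],0) if len(L) else '')
plan(np.r_[o0-.082*RX+0*RY,.27],-61.8)
E
```

```text
top 1966 [[-0.1262 -0.0226  0.0702]
 [-0.0406 -0.0063  0.1479]
 [ 0.048   0.0212  0.1961]]
scene 1778 [[-0.1221 -0.0245  0.0837]
 [-0.0528 -0.0149  0.1589]
 [ 0.047   0.0227  0.1956]]
t 23.73 p [0.4171 0.286  0.2795] R [[-0.88, -0.474, 0.0], [-0.474, 0.88, 0.0], [-0.0, 0.0, -1.0]] F [ 0.7  1.3 -0. ] w 0.07473451754912845
shift [-1.21 -0.23  0.95] turn 0.0020307375876008798 j6 0.1068839040453323
```

{"method": "arm_command", "body": {
  "translation": [
    [-1.2, -0.2, 0],
    [-1.2, -0.2, 3],
    [-1.2, -0.2, 6],
    [-1.2, -0.2, 9],
    [-1.2, -0.2, 11]
  ],
  "turn": [0, 0, 0, 0, 0],
  "hand": [0, 0, 0, 0, 0]
}}

```text
clock: 24.15
eef_pos: [0.4289, 0.2899, 0.1663]
tool_rot: [-0.244, 0.97, -0.0, -0.001]
ft_force: [-0.5, -0.5, -0.8]
grip_width: 0.0853
```

{"method": "arm_command", "body": {
  "translation": [
    [0, 0, 1],
    [0, 0, 1.9],
    [0, 0, 1.9],
    [0, 0, 1.9]
  ],
  "turn": [0, 0, 0, 0],
  "hand": [0, 0, 0, 0]
}}

```text
clock: 24.48
eef_pos: [0.4293, 0.2904, 0.1508]
tool_rot: [-0.245, 0.97, 0.0, 0.0]
ft_force: [0.2, 0.0, 1.0]
grip_width: 0.0856
```

```bash
python3 - <<'E'
from h import *
RX=np.array([.881,.4726]);o0=np.array([.5187,.338])-.02*RX
plan(np.r_[o0-.082*RX,.15],-61.8)
E
```

```text
t 24.48 p [0.4293 0.2904 0.1508] R [[-0.88, -0.474, 0.001], [-0.474, 0.88, 0.001], [-0.001, 0.0, -1.0]] F [0.2 0.  1. ] w 0.08561151237602813
shift [ 0.07 -0.03  0.08] turn 0.0019148578999779106 j6 0.10060105438090955
```

{"method": "arm_command", "body": {
  "translation": [
    [0, 0, 0],
    [0, 0, 0],
    [0, 0, 0],
    [0, 0, 0],
    [0, 0, 0]
  ],
  "turn": [0, 0, 0, 0, 0],
  "hand": [0.5, 0.6, 0.8, 0.8, 0.8]
}}

```text
clock: 24.9
eef_pos: [0.429, 0.2904, 0.1515]
tool_rot: [-0.245, 0.97, 0.001, 0.001]
ft_force: [-0.4, -0.4, 4.3]
grip_width: 0.0443
```

{"method": "arm_command", "body": {
  "translation": [
    [0, 0, -0.5],
    [0.4, 0, -1.2],
    [1, 0, -2.2],
    [1.7, 0, -3.5],
    [2.5, 0, -5]
  ],
  "turn": [0, 0, 0, 0, 0],
  "hand": [0.8, 0.8, 0.8, 0.8, 0.8]
}}

```text
clock: 25.32
eef_pos: [0.4049, 0.277, 0.2002]
tool_rot: [-0.245, 0.97, -0.001, -0.002]
ft_force: [-0.9, 1.0, -4.4]
grip_width: 0.0445
```

{"method": "arm_command", "body": {
  "translation": [
    [1, 0, -1.5],
    [2, 0, -3],
    [3, 0, -4.5],
    [4, 0, -6],
    [5, 0, -7.5]
  ],
  "turn": [0, 0, 0, 0, 0],
  "hand": [0.8, 0.8, 0.8, 0.8, 0.8]
}}

```text
clock: 25.73
eef_pos: [0.3609, 0.2533, 0.2763]
tool_rot: [-0.245, 0.97, -0.0, -0.001]
ft_force: [0.0, 0.7, -4.4]
grip_width: 0.044
```

```bash
python3 - <<'E'
from h import *
st()
p,d=snap('scene')
cv2.imwrite('pics/g.png',cv2.resize(p[80:310,320:580,::-1],None,fx=2.5,fy=2.5))
E
```

```text
t 25.73 p [0.3609 0.2533 0.2763] R [[-0.88, -0.474, -0.001], [-0.474, 0.88, -0.001], [0.001, -0.0, -1.0]] F [ 0.   0.7 -4.4] w 0.04399690946678223
```

View pics/g.png

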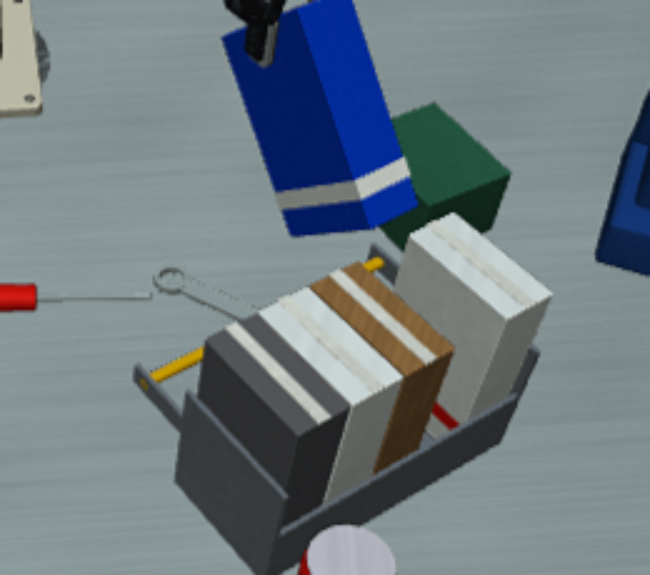

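```bash
python3 - <<'E'
from h import *
L=np.full((60,60),np.nan) # orthographic chute-frame map, 4 mm cells, x_c .48..72 ; y_c -.10.. .14
imgs=[]
for n in('top','scene'):
    p,d=snap(n);C=cloud(n,d).reshape(-1,3)
    x=C@CX;y=C@CY
    ok=(x>.48)&(x<.72)&(y>-.10)&(y<.10)&(C[:,2]>-.01)&(C[:,2]<.2)
    H=np.zeros((240,200,3),np.uint8);Z=np.zeros((240,200))
    i=((.72-x[ok])*1000).astype(int);j=((.10-y[ok])*1000).astype(int);c=p.reshape(-1,3)[ok];z=C[ok,2]
    for a in np.argsort(z):
        H[max(i[a]-1,0):i[a]+2,max(j[a]-1,0):j[a]+2]=c[a];Z[max(i[a]-1,0):i[a]+2,max(j[a]-1,0):j[a]+2]=z[a]
    imgs+= [H[:,:,::-1],cv2.applyColorMap((Z*1270).clip(0,255).astype(np.uint8),cv2.COLORMAP_JET)]
    hs=cv2.cvtColor(p,cv2.COLOR_RGB2HSV).reshape(-1,3)
    b=ok&(hs[:,0]>105)&(hs[:,0]<130)&(hs[:,1]>100)
    m=b&(C[:,2]>.052)&(C[:,2]<.066)&(y<.02)
    print(n,'carton bay wall top x',np.percentile(x[m],[1,99]),'y',np.percentile(y[m],[1,99]),m.sum())
    for nm,z0 in(('carton_bay',.03),('handle',.1)):
        for r in spot_point(n,nm)[:2]:
            w=back(n,r['location'],z=z0);print(nm,round(r['conf'],2),w@CX,w@CY)
    # held carton: plane fits
    P=cloud(n,d);hh=cv2.cvtColor(p,cv2.COLOR_RGB2HSV)
    m=(hh[...,0]>105)&(hh[...,0]<130)&(hh[...,1]>100)&(np.hypot(P[...,0]-.38,P[...,1]-.26)<.16)&(P[...,2]>.12)
    X=P[m];rng=np.random.default_rng(0)
    print('held',len(X),np.nanmin(X,0),np.nanmax(X,0))
    for t in range(2):
        best=0
        for _ in range(500):
            q=X[rng.choice(len(X),3,False)];nn=np.cross(q[1]-q[0],q[2]-q[0]);l=np.linalg.norm(nn)
            if l<1e-6:continue
            nn/=l;inl=abs((X-q[0])@nn)<.002
            if inl.sum()>best:best=inl.sum();bi=inl
        Y=X[bi];c0=Y.mean(0);nn=np.linalg.svd(Y-c0)[2][2];print('plane',best,c0,nn);X=X[~bi]
cv2.imwrite('pics/h.png',cv2.resize(np.hstack(imgs),(800,240*1)))
E
```

```text
top carton bay wall top x [0.5383 0.6565] y [-0.0662 -0.0009] 355
carton_bay 0.82 0.6033965692486131 -0.0329617318490257
handle 0.84 0.4766647106903588 -0.02389953624428928
held 3021 [0.3101 0.2068 0.1501] [0.4864 0.3318 0.4333]
plane 1653 [0.4267 0.287  0.2723] [-0.6486 -0.3489 -0.6764]
plane 980 [0.4053 0.2523 0.2472] [-0.4724  0.8814 -0.004 ]
scene carton bay wall top x [0.5373 0.6525] y [-0.0685 -0.002 ] 370
carton_bay 0.84 0.6057798130704579 -0.028437581092909527
handle 0.78 0.4889516666410722 -0.027940319813436826
held 4260 [0.3306 0.2128 0.1383] [0.4877 0.3357 0.4306]
plane 2384 [0.4111 0.2559 0.2326] [-0.4771  0.8788 -0.0013]
plane 1493 [0.4257 0.2901 0.2675] [0.6472 0.3517 0.6764]
```

View pics/h.png

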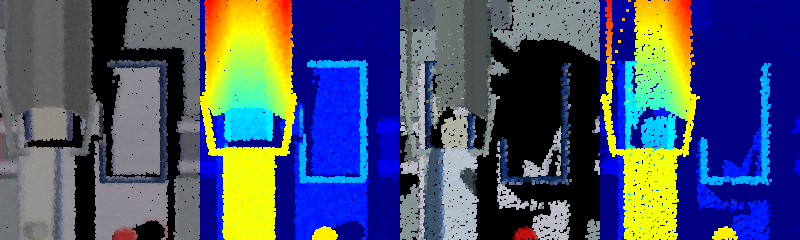

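{"method": "arm_command", "body": {
  "translation": [
    [0.8, -3, -2],
    [1.6, -6.5, -3.5],
    [2.4, -10, -3.5],
    [3.2, -13.5, -3.5],
    [4, -17, -3.5]
  ],
  "turn": [0.09, 0.18, 0.27, 0.36, 0.45],
  "hand": [0.8, 0.8, 0.8, 0.8, 0.8]
}}

```text
clock: 26.5
eef_pos: [0.408, 0.0842, 0.3097]
tool_rot: [-0.02, 1.0, -0.0, -0.001]
ft_force: [0.8, 0.7, -4.0]
grip_width: 0.0442
```

```bash
python3 - <<'E'
from h import *
plan(CX*.5886-CY*.034+[0,0,.31],66)
E
```

```text
t 26.5 p [0.408  0.0842 0.3097] R [[-0.999, -0.04, -0.001], [-0.04, 0.999, -0.0], [0.001, -0.0, -1.0]] F [ 0.8  0.7 -4. ] w 0.04418005716285824
shift [-10.14 -35.9   -0.03] turn 0.4593289135156119 j6 0.16301658167828642
```

{"method": "arm_command", "body": {
  "translation": [
    [-1, -3.6, 0],
    [-2, -7.2, 0],
    [-3, -10.8, 0],
    [-4, -14.4, 0],
    [-5, -18, 0]
  ],
  "turn": [0.1, 0.2, 0.3, 0.4, 0.46],
  "hand": [0.8, 0.8, 0.8, 0.8, 0.8]
}}

```text
clock: 26.92
eef_pos: [0.4658, -0.094, 0.3092]
tool_rot: [0.209, 0.978, 0.0, -0.001]
ft_force: [0.8, 0.8, -3.8]
grip_width: 0.0444
```

```bash
python3 - <<'E'
from h import *
plan(CX*.5886-CY*.034+[0,0,.3],66)
E
```

```text
t 26.92 p [ 0.4658 -0.094   0.3092] R [[-0.913, 0.408, -0.002], [0.408, 0.913, 0.001], [0.002, -0.0, -1.0]] F [ 0.8  0.8 -3.8] w 0.044423351812330904
shift [-12.51 -13.74   0.89] turn -0.0017087980768338248 j6 0.22144421979357276
```

{"method": "arm_command", "body": {
  "translation": [
    [-2.5, -2.8, 0],
    [-5, -5.5, 0],
    [-7.5, -8.3, 0],
    [-10, -11, 0],
    [-12.5, -13.7, 0]
  ],
  "turn": [0, 0, 0, 0, 0],
  "hand": [0.8, 0.8, 0.8, 0.8, 0.8]
}}

```text
clock: 27.33
eef_pos: [0.5248, -0.2698, 0.3085]
tool_rot: [0.207, 0.978, 0.0, -0.001]
ft_force: [1.8, 0.4, -4.3]
grip_width: 0.044
```

{"method": "arm_command", "body": {
  "translation": [
    [0, 0, 2],
    [0, 0, 4],
    [0, 0, 6],
    [0, 0, 6],
    [0, 0, 6]
  ],
  "turn": [0, 0, 0, 0, 0],
  "hand": [0.8, 0.8, 0.8, 0.8, 0.8]
}}

```text
clock: 27.75
eef_pos: [0.5236, -0.2674, 0.2477]
tool_rot: [0.207, 0.978, 0.001, -0.003]
ft_force: [-0.5, -0.2, -3.3]
grip_width: 0.0444
```

```bash
cat > tilt.py <<'E'
from h import *
def tilt():
    """planes and F edge of the held blue carton in chute coordinates"""
    o=get_obs();g=np.array(o['eef_pos'])
    for n in('top','scene'):
        p,d=snap(n);P=cloud(n,d);hh=cv2.cvtColor(p,cv2.COLOR_RGB2HSV)
        m=(hh[...,0]>105)&(hh[...,0]<130)&(hh[...,1]>100)&(np.linalg.norm(P-g,axis=-1)<.2)&(P[...,2]>.08)&(P[...,0]>.2)
        X=P[m];rng=np.random.default_rng(0)
        X=np.c_[X@CX-g@CX,X@CY-g@CY,X[:,2]-g[2]]
        for t in range(3):
            if len(X)<100:break
            best=0
            for _ in range(500):
                q=X[rng.choice(len(X),3,False)];nn=np.cross(q[1]-q[0],q[2]-q[0]);l=np.linalg.norm(nn)
                if l<1e-6:continue
                nn/=l;inl=abs((X-q[0])@nn)<.002
                if inl.sum()>best:best=inl.sum();bi=inl
            Y=X[bi];c0=Y.mean(0);nn=np.linalg.svd(Y-c0)[2][2];nn*=np.sign(nn[2]) if abs(nn[2])>.1 else 1
            print(n,best,'c',c0,'n',nn,'elev',np.degrees(np.arcsin(nn[2])).round(1),'dist',-c0@nn,'min',Y.min(0),'max',Y.max(0));X=X[~bi]
if __name__=='__main__':
    plan(CX*.5886-CY*.034+[0,0,.195],66);tilt()
E
python3 tilt.py
```

```text
t 27.75 p [ 0.5236 -0.2674  0.2477] R [[-0.915, 0.404, -0.005], [0.404, 0.915, 0.003], [0.006, 0.0, -1.0]] F [-0.5 -0.2 -3.3] w 0.04440221850625651
shift [-0.18 -0.27  5.27] turn 0.002806513785643123 j6 -0.05609156306894657
top 984 c [ 0.0413  0.0231 -0.0285] n [-0.0018  1.      0.0021] elev 0.1 dist -0.02300073479860377 min [-0.0468  0.0205 -0.127 ] max [0.1284 0.0247 0.1588]
top 865 c [ 0.0805  0.0027 -0.014 ] n [0.733  0.0017 0.6803] elev 42.9 dist -0.04948798089720936 min [-0.0106 -0.0213 -0.0724] max [0.1332 0.0262 0.0814]
top 467 c [-0.0278 -0.0005 -0.0045] n [-0.6709  0.004   0.7415] elev 47.9 dist -0.015328791921269107 min [-0.0472 -0.0215 -0.0231] max [0.0249 0.0203 0.0415]
scene 2948 c [ 0.0454  0.0218 -0.0395] n [ 0.0022  1.     -0.0025] elev -0.1 dist -0.02196972109613278 min [-0.0446  0.0191 -0.1319] max [0.1329 0.024  0.0827]
scene 1974 c [ 0.0751 -0.001  -0.0062] n [ 0.7304 -0.0067  0.683 ] elev 43.1 dist -0.050623425853091916 min [-0.007  -0.0242 -0.0698] max [0.1339 0.0671 0.085 ]
scene 279 c [-0.072   0.0955 -0.125 ] n [ 0.0011 -0.0324  0.9995] elev 88.1 dist 0.12810023409298704 min [-0.1286  0.087  -0.1273] max [-0.0165  0.1064 -0.1224]
```

{"method": "arm_command", "body": {
  "translation": [
    [0.4, -0.27, 1.5],
    [0.4, -0.27, 3],
    [0.4, -0.27, 4.5],
    [0.4, -0.27, 5],
    [0.4, -0.27, 5]
  ],
  "turn": [0, 0, 0, 0, 0],
  "hand": [0.8, 0.8, 0.8, 0.8, 0.8]
}}

```text
clock: 28.27
eef_pos: [0.5198, -0.2684, 0.2002]
tool_rot: [0.206, 0.978, 0.0, -0.0]
ft_force: [0.2, 0.6, -3.8]
grip_width: 0.0443
```

{"method": "arm_command", "body": {
  "translation": [
    [0, 0, 0.2],
    [0, 0, 0.4],
    [0, 0, 0.6],
    [0, 0, 0.6]
  ],
  "turn": [0, 0, 0, 0],
  "hand": [0.8, 0.8, 0.8, 0.8]
}}

```text
clock: 28.6
eef_pos: [0.5202, -0.2688, 0.1947]
tool_rot: [0.206, 0.978, -0.0, 0.0]
ft_force: [0.5, 0.5, -4.2]
grip_width: 0.0443
```

```bash
python3 - <<'E'
from h import *
o=st();g=np.array(o['eef_pos']);print(g@CX,g@CY)
p,d=snap('scene')
cv2.imwrite('pics/i.png',cv2.resize(p[120:350,70:330,::-1],None,fx=2.5,fy=2.5))
E
```

```text
t 28.6 p [ 0.5202 -0.2688  0.1947] R [[-0.915, 0.404, 0.001], [0.404, 0.915, -0.0], [-0.001, -0.0, -1.0]] F [ 0.5  0.5 -4.2] w 0.0442935055703249
0.5844824207122468 -0.03395872037119862
```

View pics/i.png

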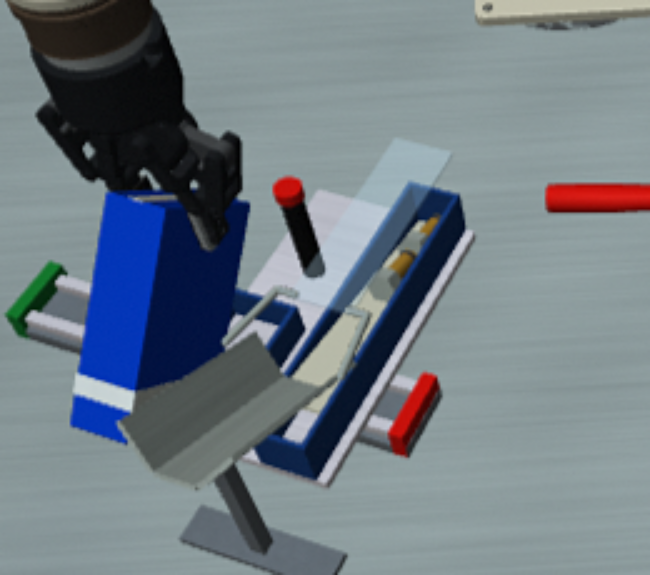

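{"method": "arm_command", "body": {
  "translation": [
    [0, 0, 0.2],
    [0, 0, 0.4],
    [0, 0, 0.5],
    [0, 0, 0.6],
    [0, 0, 0.6]
  ],
  "turn": [0, 0, 0, 0, 0],
  "hand": [0.8, 0.8, 0.8, 0.8, 0.8]
}}

```text
clock: 29.07
eef_pos: [0.5201, -0.2688, 0.1913]
tool_rot: [0.206, 0.978, -0.0, 0.001]
ft_force: [-5.1, 1.6, 8.4]
grip_width: 0.0444
```

{"method": "arm_command", "body": {
  "translation": [
    [-0.8, 0, -0.3],
    [-1.6, 0, -0.65],
    [-2.4, 0, -0.95],
    [-3.1, 0, -1.2],
    [-3.1, 0, -1.2]
  ],
  "turn": [0, 0, 0, 0, 0],
  "hand": [0.8, 0.8, 0.8, 0.8, 0.8]
}}

```text
clock: 29.48
eef_pos: [0.5481, -0.2815, 0.2018]
tool_rot: [0.207, 0.978, -0.0, -0.0]
ft_force: [-5.7, 1.5, 6.1]
grip_width: 0.0439
```

```bash
python3 - <<'E'
from tilt import *
o=st();g=np.array(o['eef_pos']);print(g@CX,g@CY)
tilt()
E
```

```text
t 29.48 p [ 0.5481 -0.2815  0.2018] R [[-0.915, 0.404, -0.0], [0.404, 0.915, -0.001], [-0.0, -0.001, -1.0]] F [-5.7  1.5  6.1] w 0.04391106713427418
0.6152064311493268 -0.03422653577235849
top 790 c [ 0.022   0.0232 -0.0298] n [-0.0029  1.      0.0045] elev 0.3 dist -0.023006058371272575 min [-0.0524  0.0194 -0.1206] max [0.1072 0.0252 0.1392]
top 454 c [-0.0289  0.0005  0.0029] n [-0.5279  0.0236  0.8489] elev 58.1 dist -0.017746355714669343 min [-0.0534 -0.0217 -0.0139] max [0.0321 0.0202 0.0403]
top 425 c [ 0.0701  0.0043 -0.0239] n [0.8521 0.0129 0.5232] elev 31.5 dist -0.04732564661907263 min [-0.0373 -0.0205 -0.0951] max [0.1126 0.0679 0.1484]
scene 2079 c [ 0.0253  0.0218 -0.0356] n [ 0.0022  1.     -0.0026] elev -0.2 dist -0.021924960221250928 min [-0.0541  0.0191 -0.1045] max [0.1122 0.024  0.0399]
scene 1702 c [ 0.0664 -0.0014 -0.0204] n [ 0.8514 -0.0027  0.5246] elev 31.6 dist -0.0457851504899907 min [ 0.0269 -0.0236 -0.0964] max [0.113  0.0456 0.0409]
scene 280 c [-0.095   0.0951 -0.079 ] n [-0.002  -0.0473  0.9989] elev 87.3 dist 0.08324881159544541 min [-0.1586 -0.0232 -0.0859] max [ 0.1089  0.11   -0.0764]
```

{"method": "arm_command", "body": {
  "translation": [
    [-0.8, 0, -0.15],
    [-1.7, 0, -0.3],
    [-2.6, 0, -0.4],
    [-3.5, 0, -0.4],
    [-4.4, 0, -0.4]
  ],
  "turn": [0, 0, 0, 0, 0],
  "hand": [0.8, 0.8, 0.8, 0.8, 0.8]
}}

```text
clock: 30.0
eef_pos: [0.5885, -0.2993, 0.2063]
tool_rot: [0.207, 0.978, -0.001, 0.001]
ft_force: [-2.4, -0.3, 3.8]
grip_width: 0.0444
```

{"method": "arm_command", "body": {
  "translation": [
    [-0.5, 0, 0.05],
    [-1.0, 0, 0.1],
    [-1.4, 0, 0.2],
    [-1.4, 0, 0.2]
  ],
  "turn": [0, 0, 0, 0],
  "hand": [0.8, 0.8, 0.8, 0.8]
}}

```text
clock: 30.33
eef_pos: [0.6027, -0.3056, 0.2048]
tool_rot: [0.207, 0.978, -0.001, 0.003]
ft_force: [-0.8, -1.3, 6.5]
grip_width: 0.0441
```

```bash
python3 - <<'E'
from tilt import *
o=st();g=np.array(o['eef_pos']);print(g@CX,g@CY)
tilt()
E
```

```text
t 30.33 p [ 0.6027 -0.3056  0.2048] R [[-0.915, 0.404, 0.005], [0.404, 0.915, -0.003], [-0.005, -0.001, -1.0]] F [-0.8 -1.3  6.5] w 0.04409793768153811
0.6748573824946383 -0.03410052725650212
top 738 c [-0.0182  0.0232 -0.0352] n [-0.0001 -1.     -0.0055] elev -0.3 dist 0.02296956072406922 min [-0.0592  0.0195 -0.1248] max [0.0534 0.0248 0.1571]
top 488 c [-0.0305  0.0004  0.015 ] n [-0.1845 -0.0066  0.9828] elev 79.4 dist -0.020396947838916477 min [-0.0593 -0.0214  0.0078] max [0.0383 0.0246 0.0292]
top 92 c [-0.0297 -0.0012  0.0123] n [-0.1661 -0.0083  0.9861] elev 80.4 dist -0.017060731551278886 min [-0.0589 -0.0236  0.0064] max [0.0366 0.0243 0.0241]
scene 1958 c [ 0.0041  0.0218 -0.0381] n [-0.0028  1.     -0.0048] elev -0.3 dist -0.021935515829726512 min [-0.0604  0.0195 -0.1244] max [0.0643 0.0242 0.0632]
scene 1216 c [ 0.0486 -0.0008 -0.037 ] n [0.9846 0.     0.1748] elev 10.1 dist -0.04136116522217872 min [ 0.035  -0.025  -0.1248] max [0.0656 0.0449 0.0296]
scene 358 c [ 0.0127 -0.0016  0.0234] n [-0.1761 -0.0032  0.9844] elev 79.9 dist -0.020794953768078005 min [-0.0612 -0.024   0.0092] max [0.039  0.0204 0.0292]
```

{"method": "arm_command", "body": {
  "translation": [
    [-0.5, 0, 0.1],
    [-1, 0, 0.25],
    [-1.5, 0, 0.4],
    [-2, 0, 0.55],
    [-2.1, 0, 0.6]
  ],
  "turn": [0, 0, 0, 0, 0],
  "hand": [0.8, 0.8, 0.8, 0.8, 0.8]
}}

```text
clock: 30.85
eef_pos: [0.6226, -0.3144, 0.2001]
tool_rot: [0.206, 0.978, -0.001, 0.004]
ft_force: [-1.2, -0.3, 10.5]
grip_width: 0.0446
```

{"method": "arm_command", "body": {
  "translation": [
    [0, 0, -1],
    [0, 0, -2],
    [0, 0, -3],
    [0, 0, -4],
    [0, 0, -4]
  ],
  "turn": [0, 0, 0, 0, 0],
  "hand": [0.8, 0.8, 0.8, 0.8, 0.8]
}}

```text
clock: 31.27
eef_pos: [0.6216, -0.3136, 0.2392]
tool_rot: [0.206, 0.978, -0.001, 0.002]
ft_force: [0.1, -0.5, -2.4]
grip_width: 0.0445
```

{"method": "arm_command", "body": {
  "translation": [
    [2, 0, 0],
    [4, 0, 0],
    [6, 0, 0],
    [8, 0, 0],
    [8, 0, 0]
  ],
  "turn": [0, 0, 0, 0, 0],
  "hand": [0.8, 0.8, 0.8, 0.8, 0.8]
}}

```text
clock: 31.68
eef_pos: [0.5433, -0.2789, 0.2358]
tool_rot: [0.207, 0.978, 0.001, -0.003]
ft_force: [0.2, -0.0, -4.0]
grip_width: 0.0441
```

```bash
python3 - <<'E'
from tilt import *
plan(CX*.5978-CY*.034+[0,0,.2],66)
o=get_obs();g=np.array(o['eef_pos']);print(g@CX,g@CY)
tilt()
E
```

```text
t 31.68 p [ 0.5433 -0.2789  0.2358] R [[-0.915, 0.404, -0.005], [0.404, 0.915, 0.003], [0.006, 0.0, -1.0]] F [ 0.2 -0.  -4. ] w 0.044098409286537334
shift [ 1.18 -0.02  3.58] turn 0.0027647364625846 j6 -0.05808534854196485
0.6097263748995821 -0.03378124950635166
top 974 c [-0.0209  0.0232 -0.0368] n [ 0.0007 -1.     -0.0051] elev -0.3 dist 0.02303103309017874 min [-0.0588  0.02   -0.1366] max [0.0396 0.0249 0.1535]
top 555 c [-0.0292  0.0007  0.02  ] n [-0.0382  0.0058  0.9993] elev 87.8 dist -0.021128319935759362 min [-0.0592 -0.0213  0.0168] max [0.0397 0.0248 0.0245]
top 83 c [-0.024   0.0028  0.0174] n [-0.0379  0.0138  0.9992] elev 87.7 dist -0.018381148131398083 min [-0.0587 -0.0219  0.0147] max [0.0414 0.0199 0.0205]
scene 2375 c [-0.0022  0.0218 -0.0536] n [-0.0028  1.     -0.002 ] elev -0.1 dist -0.021909440478017687 min [-0.0575  0.0194 -0.1418] max [0.0469 0.0244 0.0661]
scene 1090 c [ 0.0439 -0.0011 -0.0434] n [ 0.9994 -0.0017  0.0348] elev 2.0 dist -0.04235598762140653 min [ 0.0393 -0.0238 -0.1374] max [0.0481 0.0415 0.0259]
scene 386 c [ 0.0166 -0.0024  0.0219] n [-0.0337  0.0077  0.9994] elev 88.0 dist -0.021339109313325125 min [-0.0573 -0.0232  0.0177] max [0.0394 0.0206 0.0244]
```

{"method": "arm_command", "body": {
  "translation": [
    [0.9, 0, 0],
    [0.9, 0, 0.8],
    [0.9, 0, 1.6],
    [0.9, 0, 2.4],
    [0.9, 0, 2.4]
  ],
  "turn": [0, 0, 0, 0, 0],
  "hand": [0.8, 0.8, 0.8, 0.8, 0.8]
}}

```text
clock: 32.2
eef_pos: [0.5385, -0.2767, 0.209]
tool_rot: [0.206, 0.978, 0.001, -0.002]
ft_force: [0.3, 0.3, -4.8]
grip_width: 0.0444
```

{"method": "arm_command", "body": {
  "translation": [
    [0, 0, 0],
    [0, 0, 0],
    [0, 0, 0]
  ],
  "turn": [0, 0, 0],
  "hand": [0.8, 0.8, 0.8]
}}

```text
clock: 32.45
eef_pos: [0.5395, -0.2774, 0.2125]
tool_rot: [0.206, 0.978, -0.0, 0.0]
ft_force: [0.2, -0.7, -3.9]
grip_width: 0.0443
```

```bash
python3 - <<'E'
from tilt import *
plan(CX*.6005-CY*.034+[0,0,.169],66)
p,d=snap('top')
i=cv2.resize(p[190:350,420:620,::-1],None,fx=3,fy=3)
q,d=snap('scene');j=cv2.resize(q[150:310,70:270,::-1],None,fx=2,fy=2)
i=cv2.resize(i,(400,320));cv2.imwrite('pics/j.png',np.hstack([i,j]))
E
```

```text
t 32.45 p [ 0.5395 -0.2774  0.2125] R [[-0.915, 0.404, 0.001], [0.404, 0.915, -0.0], [-0.001, -0.0, -1.0]] F [ 0.2 -0.7 -3.9] w 0.04426459643859723
shift [ 0.53 -0.    4.35] turn 0.0029940305265486614 j6 -0.058943159689858325
```

View pics/j.png

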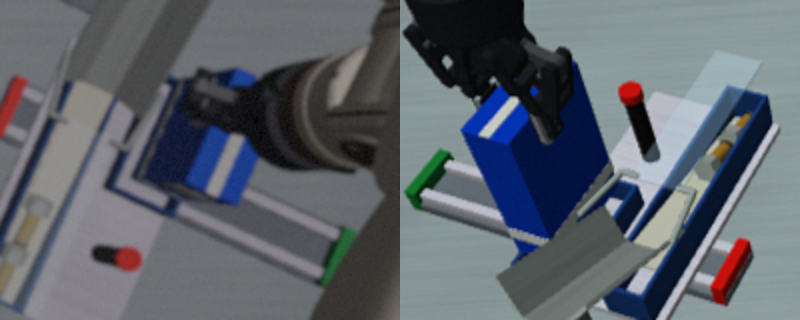

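{"method": "arm_command", "body": {
  "translation": [
    [0.5, 0, 0],
    [0.5, 0, 0.7],
    [0.5, 0, 1.4],
    [0.5, 0, 2.1],
    [0.5, 0, 2.5]
  ],
  "turn": [0, 0, 0, 0, 0],
  "hand": [0.8, 0.8, 0.8, 0.8, 0.8]
}}

```text
clock: 32.97
eef_pos: [0.5339, -0.2748, 0.1856]
tool_rot: [0.206, 0.978, 0.0, -0.001]
ft_force: [0.3, -0.2, -5.4]
grip_width: 0.0443
```

{"method": "arm_command", "body": {
  "translation": [
    [0, 0, 0.4],
    [0, 0, 0.8],
    [0, 0, 1.2],
    [0, 0, 1.4],
    [0, 0, 1.4]
  ],
  "turn": [0, 0, 0, 0, 0],
  "hand": [0.8, 0.8, 0.8, 0.8, 0.8]
}}

```text
clock: 33.38
eef_pos: [0.5343, -0.275, 0.1726]
tool_rot: [0.206, 0.978, 0.0, -0.001]
ft_force: [0.5, 0.2, -4.3]
grip_width: 0.0443
```

Clear of the walls with no contact yet, so I'll lower slowly and press lightly to square the carton up.

{"method": "arm_command", "body": {
  "translation": [
    [0, 0, 0.2],
    [0, 0, 0.4],
    [0, 0, 0.6],
    [0, 0, 0.7],
    [0, 0, 0.7]
  ],
  "turn": [0, 0, 0, 0, 0],
  "hand": [0.8, 0.8, 0.8, 0.8, 0.8]
}}

```text
clock: 33.8
eef_pos: [0.5366, -0.2761, 0.17]
tool_rot: [0.206, 0.978, -0.001, 0.004]
ft_force: [1.7, -0.0, 8.4]
grip_width: 0.0445
```

```bash
python3 - <<'E'
from tilt import *
o=st();g=np.array(o['eef_pos']);print(g@CX,g@CY)
tilt()
E
```

```text
t 33.8 p [ 0.5366 -0.2761  0.17  ] R [[-0.915, 0.404, 0.007], [0.404, 0.915, -0.003], [-0.007, -0.0, -1.0]] F [ 1.7 -0.   8.4] w 0.04451599601023563
0.6025024026501831 -0.03397724345426914
top 701 c [-0.0243  0.0231 -0.0254] n [ 0.0068 -0.9999 -0.0079] elev -0.5 dist 0.023075142867600575 min [-0.0591  0.0198 -0.09  ] max [0.038  0.0249 0.1461]
top 422 c [-0.0286  0.0012  0.0203] n [-0.0277 -0.0098  0.9996] elev 88.3 dist -0.021079710087858153 min [-0.0589 -0.0216  0.0171] max [0.0399 0.0242 0.0245]
top 83 c [-0.0255  0.0061  0.0176] n [-0.0302 -0.0096  0.9995] elev 88.2 dist -0.0183479782539782 min [-0.0588 -0.0201  0.0149] max [0.0406 0.0243 0.0204]
scene 1296 c [-0.0045  0.0218 -0.0318] n [-0.0008  1.     -0.002 ] elev -0.1 dist -0.021843302098482262 min [-0.0602  0.0198 -0.0899] max [0.0427 0.0238 0.0537]
scene 681 c [ 0.0405 -0.0021 -0.0261] n [ 0.9996 -0.0027  0.0264] elev 1.5 dist -0.039837070536347066 min [ 0.0371 -0.0234 -0.0899] max [0.0437 0.0199 0.0239]
scene 330 c [-0.0968  0.097  -0.0472] n [ 0.0039 -0.0058  1.    ] elev 89.6 dist 0.04809629702723619 min [-0.1622  0.0192 -0.0492] max [ 0.0216  0.1092 -0.0449]
```

{"method": "arm_command", "body": {
  "translation": [
    [0, 0, 0],
    [0, 0, 0],
    [0, 0, 0],
    [0, 0, 0],
    [0, 0, 0]
  ],
  "turn": [0, 0, 0, 0, 0],
  "hand": [0.4, 0.25, 0.25, 0.25, 0.25]
}}

```text
clock: 34.32
eef_pos: [0.5345, -0.2751, 0.1661]
tool_rot: [0.206, 0.978, 0.0, -0.0]
ft_force: [0.8, 0.1, -0.9]
grip_width: 0.0638
```

{"method": "arm_command", "body": {
  "translation": [
    [0, 0, -1],
    [0, 0, -3],
    [0, 0, -6],
    [0, 0, -9],
    [0, 0, -12]
  ],
  "turn": [0, 0, 0, 0, 0],
  "hand": [0.25, 0.25, 0.25, 0.25, 0.25]
}}

```text
clock: 34.73
eef_pos: [0.5343, -0.275, 0.2881]
tool_rot: [0.206, 0.978, 0.0, -0.0]
ft_force: [0.8, 1.2, 0.6]
grip_width: 0.064
```

{"method": "arm_command", "body": {
  "translation": [
    [4, 0, 0],
    [8, 0, 0],
    [12, 0.5, 0],
    [12.4, 1.1, 0],
    [12.4, 1.1, 0]
  ],
  "turn": [0.12, 0.24, 0.36, 0.48, 0.6],
  "hand": [0.6, 0.6, 0.6, 0.6, 0.6]
}}

```text
clock: 35.15
eef_pos: [0.423, -0.2131, 0.2872]
tool_rot: [0.489, 0.872, 0.0, -0.0]
ft_force: [0.6, -0.4, -0.1]
grip_width: 0.0344
```

```bash
python3 - <<'E'
from tilt import *
for n in('top','scene'):
    p,d=snap(n,'k%s.png'%n);P=cloud(n,d);hh=cv2.cvtColor(p,cv2.COLOR_RGB2HSV)
    X=P[(P[...,2]>.18)&(P[...,2]<.2)&(abs(P@CX-.6)<.08)&(abs(P@CY+.034)<.045)];X=np.c_[X@CX,X@CY,X[:,2]]
    c0=X.mean(0);print(n,len(X),'top face centre',(X.max(0)+X.min(0))/2,'size',np.ptp(X,axis=0),'n',np.linalg.svd(X-c0)[2][2],np.median(X[:,2]))
    for r in spot_point(n,'handle')[:1]:
        w=back(n,r['location'],z=.1);print('handle',r['conf'],w@CX,w@CY,w)
    m=((hh[...,0]<6)|(hh[...,0]>174))&(hh[...,1]>150)&(P[...,2]>.11)&(P[...,2]<.14)&(P[...,1]<-.1)
    print('ring',P[m].mean(0) if m.any() else None)
plan(CX*.478-CY*.0225+[0,0,.25],-24)
E
```

```text
top 1779 top face centre [ 0.5977 -0.0323  0.1878] size [0.1012 0.047  0.0154] n [ 0.0057 -0.0263 -0.9996] 0.1896969273567548
handle 0.77 0.47362389318634146 -0.021945800248456795 [ 0.4238 -0.2127  0.1   ]
ring [ 0.4293 -0.2175  0.1277]
scene 1419 top face centre [ 0.5964 -0.0344  0.1871] size [0.1023 0.0483 0.0141] n [0.0136 0.0636 0.9979] 0.189748692021399
handle 0.74 0.48136766429967603 -0.030053667642192416 [ 0.4276 -0.2233  0.1   ]
ring [ 0.4312 -0.2183  0.1248]
t 35.35 p [ 0.426  -0.2152  0.287 ] R [[-0.529, 0.848, 0.001], [0.848, 0.529, -0.001], [-0.001, 0.001, -1.0]] F [ 0.2 -0.4 -0.3] w 0.034271151715257755
shift [-0.06  0.14  3.7 ] turn 0.9767467952304287 j6 0.5451577981273785
```

{"method": "arm_command", "body": {
  "translation": [
    [0, 0, 0],
    [0, 0, 0],
    [0, 0, 0],
    [0, 0, 0],
    [0, 0, 0]
  ],
  "turn": [0.12, 0.24, 0.36, 0.48, 0.6],
  "hand": [0.5, 0.5, 0.5, 0.5, 0.5]
}}

```text
clock: 35.77
eef_pos: [0.4262, -0.2154, 0.2863]
tool_rot: [0.724, 0.69, -0.0, -0.0]
ft_force: [-0.3, -0.3, -0.8]
grip_width: 0.0426
```

{"method": "arm_command", "body": {
  "translation": [
    [0, 0, 0],
    [0, 0, 0],
    [0, 0, 0],
    [0, 0, 0],
    [0, 0, 0]
  ],
  "turn": [0.12, 0.24, 0.36, 0.375, 0.375],
  "hand": [0.5, 0.5, 0.5, 0.5, 0.5]
}}

```text
clock: 36.18
eef_pos: [0.426, -0.2153, 0.2862]
tool_rot: [0.838, 0.546, -0.0, -0.0]
ft_force: [-0.1, -0.4, -0.2]
grip_width: 0.0427
```

```bash
python3 - <<'E'
from h import *
plan([.430,-.217,.093],-24)
E
```

```text
t 36.18 p [ 0.426  -0.2153  0.2862] R [[0.405, 0.914, -0.0], [0.914, -0.405, 0.0], [0.0, -0.0, -1.0]] F [-0.1 -0.4 -0.2] w 0.04274311419644286
shift [ 0.    0.44 19.32] turn 0.0023165321409245113 j6 1.5194411570186948
```

{"method": "arm_command", "body": {
  "translation": [
    [0, 0.45, 3],
    [0, 0.45, 6],
    [0, 0.45, 9],
    [0, 0.45, 12],
    [0, 0.45, 14]
  ],
  "turn": [0, 0, 0, 0, 0],
  "hand": [0.5, 0.5, 0.5, 0.5, 0.5]
}}

```text
clock: 36.6
eef_pos: [0.4286, -0.2163, 0.1436]
tool_rot: [0.838, 0.546, -0.001, -0.001]
ft_force: [-0.2, -0.0, -0.7]
grip_width: 0.0431
```

{"method": "arm_command", "body": {
  "translation": [
    [0, 0, 1.5],
    [0, 0, 3],
    [0, 0, 4.5],
    [0, 0, 5.3],
    [0, 0, 5.3]
  ],
  "turn": [0, 0, 0, 0, 0],
  "hand": [0.5, 0.5, 0.5, 0.5, 0.5]
}}

```text
clock: 37.02
eef_pos: [0.4284, -0.2162, 0.0915]
tool_rot: [0.838, 0.545, -0.001, -0.002]
ft_force: [-1.1, -0.3, 0.3]
grip_width: 0.0425
```

{"method": "arm_command", "body": {
  "translation": [
    [0, 0, 0],
    [0, 0, 0],
    [0, 0, 0],
    [0, 0, 0],
    [0, 0, 0]
  ],
  "turn": [0, 0, 0, 0, 0],
  "hand": [0.7, 0.9, 0.9, 0.9, 0.9]
}}

```text
clock: 37.43
eef_pos: [0.4302, -0.2171, 0.0943]
tool_rot: [0.839, 0.544, 0.0, 0.001]
ft_force: [-1.5, 1.4, 5.1]
grip_width: 0.0165
```

{"method": "arm_command", "body": {
  "translation": [
    [-0.3, 0, 0],
    [-0.9, 0, 0],
    [-1.7, 0, 0],
    [-2.6, 0, 0],
    [-3.5, 0, 0]
  ],
  "turn": [0, 0, 0, 0, 0],
  "hand": [0.9, 0.9, 0.9, 0.9, 0.9]
}}

```text
clock: 37.85
eef_pos: [0.4165, -0.2481, 0.0943]
tool_rot: [0.839, 0.545, 0.002, 0.0]
ft_force: [0.7, 5.4, 5.2]
grip_width: 0.0166
```

{"method": "arm_command", "body": {
  "translation": [
    [-0.9, 0, 0],
    [-1.8, 0, 0],
    [-2.7, 0, 0],
    [-3.6, 0, 0],
    [-4.5, 0, 0]
  ],
  "turn": [0, 0, 0, 0, 0],
  "hand": [0.9, 0.9, 0.9, 0.9, 0.9]
}}

```text
clock: 38.27
eef_pos: [0.3983, -0.2895, 0.0943]
tool_rot: [0.839, 0.545, 0.002, 0.0]
ft_force: [1.8, 4.2, 4.3]
grip_width: 0.0166
```

{"method": "arm_command", "body": {
  "translation": [
    [-0.9, 0, 0],
    [-1.8, 0, 0],
    [-2.6, 0, 0],
    [-3.3, 0, 0],
    [-3.8, 0, 0]
  ],
  "turn": [0, 0, 0, 0, 0],
  "hand": [0.9, 0.9, 0.9, 0.9, 0.9]
}}

```text
clock: 38.68
eef_pos: [0.3827, -0.3249, 0.0943]
tool_rot: [0.839, 0.544, 0.001, 0.001]
ft_force: [1.7, 4.7, 5.9]
grip_width: 0.0166
```

{"method": "arm_command", "body": {
  "translation": [
    [-0.5, 0, 0],
    [-0.9, 0, 0],
    [-1.3, 0, 0],
    [-1.6, 0, 0],
    [-1.6, 0, 0]
  ],
  "turn": [0, 0, 0, 0, 0],
  "hand": [0.9, 0.9, 0.9, 0.9, 0.9]
}}

```text
clock: 39.1
eef_pos: [0.3761, -0.34, 0.0943]
tool_rot: [0.839, 0.544, 0.001, 0.001]
ft_force: [0.9, 1.6, 5.0]
grip_width: 0.0167
```

```bash
python3 - <<'E'
from h import *
o=st();print(np.array(o['eef_pos'])@CX,np.array(o['eef_pos'])@CY)
E
```

```text
t 39.1 p [ 0.3761 -0.34    0.0943] R [[0.408, 0.913, 0.003], [0.913, -0.408, -0.001], [0.0, 0.003, -1.0]] F [0.9 1.6 5. ] w 0.01665978769728386
0.48182888798835694 -0.15758379870101533
```

{"method": "arm_command", "body": {
  "translation": [
    [-0.2, 0, 0],
    [-0.4, 0, 0],
    [-0.6, 0, 0],
    [-0.8, 0, 0],
    [-0.9, 0, 0]
  ],
  "turn": [0, 0, 0, 0, 0],
  "hand": [0.9, 0.9, 0.9, 0.9, 0.9]
}}

```text
clock: 39.52
eef_pos: [0.3738, -0.3451, 0.0943]
tool_rot: [0.838, 0.545, 0.004, -0.001]
ft_force: [6.3, 13.4, 8.9]
grip_width: 0.0167
```

{"method": "arm_command", "body": {
  "translation": [
    [-0.2, 0, 0],
    [-0.2, 0, 0],
    [-0.2, 0, 0]
  ],
  "turn": [0, 0, 0],
  "hand": [0.9, 0.9, 0.9]
}}

```text
clock: 39.77
eef_pos: [0.3738, -0.3451, 0.0943]
tool_rot: [0.838, 0.546, 0.005, -0.001]
ft_force: [7.9, 15.8, 8.9]
grip_width: 0.0164
```

{"method": "arm_command", "body": {
  "translation": [
    [0.2, 0, 0],
    [0.4, 0, 0],
    [0.4, 0, 0],
    [0.4, 0, 0],
    [0.4, 0, 0]
  ],
  "turn": [0, 0, 0, 0, 0],
  "hand": [0.9, 0.9, 0.5, 0.5, 0.5]
}}

```text
clock: 40.18
eef_pos: [0.3717, -0.3456, 0.093]
tool_rot: [0.839, 0.544, -0.0, -0.0]
ft_force: [-0.3, -0.4, -0.7]
grip_width: 0.0427
```

{"method": "arm_command", "body": {
  "translation": [
    [0, 0, -2],
    [0, 0, -6],
    [0, 0, -10],
    [0, 0, -14],
    [0, 0, -17]
  ],
  "turn": [0, 0, 0, 0, 0],
  "hand": [0.5, 0.5, 0.5, 0.5, 0.5]
}}

```text
clock: 40.6
eef_pos: [0.3723, -0.3465, 0.2666]
tool_rot: [0.839, 0.544, 0.0, 0.002]
ft_force: [-0.0, -0.0, 0.9]
grip_width: 0.0428
```

{"method": "arm_command", "body": {
  "translation": [
    [4, 0, 0],
    [8, -1, 0],
    [12, -2, 0],
    [16, -3, 0],
    [20, -4, 0]
  ],
  "turn": [0, 0, 0, 0, 0],
  "hand": [0.5, 0.5, 0.5, 0.5, 0.5]
}}

```text
clock: 41.02
eef_pos: [0.417, -0.1455, 0.2632]
tool_rot: [0.84, 0.543, -0.0, 0.0]
ft_force: [0.8, -0.8, -0.0]
grip_width: 0.0427
```

```bash
python3 - <<'E'
from h import *
st();ims=[]
for n in('top','scene'):
    p,d=snap(n);P=cloud(n,d);hh=cv2.cvtColor(p,cv2.COLOR_RGB2HSV);ims.append(p)
    X=P[(P[...,2]>.18)&(P[...,2]<.2)&(abs(P@CX-.6)<.08)&(abs(P@CY+.174)<.045)];X=np.c_[X@CX,X@CY,X[:,2]]
    print(n,len(X),'carton top',(X.max(0)+X.min(0))/2,'n',np.linalg.svd(X-X.mean(0))[2][2],np.median(X[:,2]))
    m=((hh[...,0]<6)|(hh[...,0]>174))&(hh[...,1]>150)&(P[...,2]>.11)&(P[...,2]<.14)&(P[...,1]<-.1)
    if m.any(): w=P[m].mean(0);print('ring',w@CX,w@CY)
    m=(P[...,2]>.160)&(P[...,2]<.185)&(P[...,1]>.12)&(P[...,1]<.45)&(P[...,0]<.66)&(P[...,0]>.4)
    print('row',cv2.minAreaRect((P[m][:,:2]*1000).astype(np.float32)))
cv2.imwrite('pics/l.png',np.hstack([cv2.resize(ims[0][180:420,400:640,::-1],(400,400)),cv2.resize(ims[1][140:380,50:290,::-1],(400,400))]))
cv2.imwrite('pics/m.png',ims[1][:,:,::-1])
E
```

```text
t 41.02 p [ 0.417  -0.1455  0.2632] R [[0.41, 0.912, 0.0], [0.912, -0.41, -0.0], [-0.0, 0.0, -1.0]] F [ 0.8 -0.8 -0. ] w 0.042742668447732335
top 1758 carton top [ 0.599  -0.1723  0.1884] n [0.005  0.0413 0.9991] 0.1896331326836393
row ((541.6513671875, 298.52490234375), (100.74129486083984, 231.50721740722656), 28.491315841674805)
scene 1329 carton top [ 0.5973 -0.1737  0.1868] n [-0.0121 -0.0711 -0.9974] 0.18966791273391115
ring 0.4831339849318433 -0.16312698221989747
row ((539.8153686523438, 297.38604736328125), (103.06314086914062, 233.88568115234375), 28.554649353027344)
```

View pics/l.png

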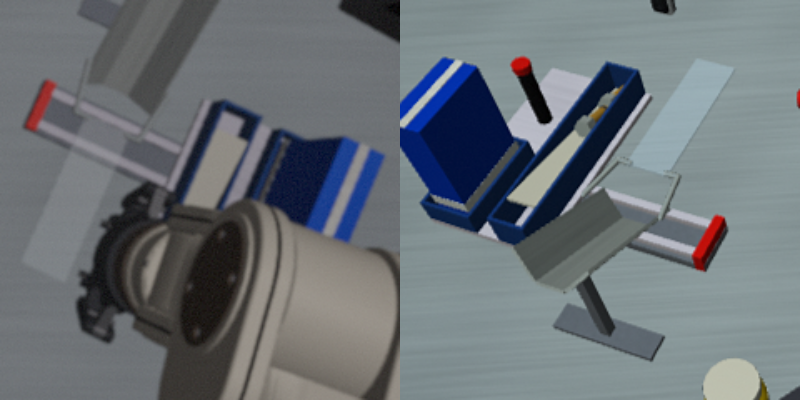

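View pics/m.png

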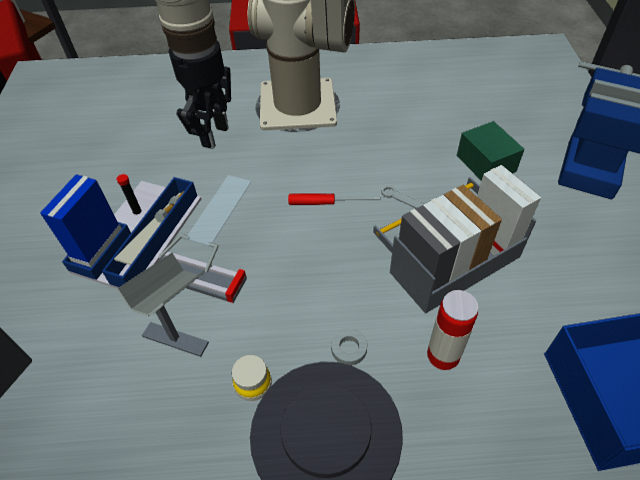

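```bash
python3 - <<'E'
from h import *
for n in('top','scene'):
    p,d=snap(n);P=cloud(n,d);x=P@CX;y=P@CY
    X=P[(P[...,2]>.18)&(P[...,2]<.2)&(abs(x-.598)<.045)&(abs(y+.174)<.017)];X=np.c_[X@CX,X@CY,X[:,2]]
    n0=np.linalg.svd(X-X.mean(0))[2][2];print(n,len(X),n0,X[:,2].std())
job_done()
E
```

```text
top 1144 [ 0.0008 -0.0009 -1.    ] 0.0017499381046828294
scene 725 [-0.0018  0.0031 -1.    ] 0.0011729192998657693
the job is handed in; nothing more can be done
```

The kit is made up and I've handed the job in, at about 41 s of the 210 s allowed. `job_done()` gives no verdict, so what follows is from my own checks.

- **Carriage to red:** I slid it to the loading stop by its handle and felt it press home.
- **Bolts:** I fed the two bolts I found down the chute threaded end first, and both lie in the bay with their heads towards the chute. I found no others in either camera image.
- **Carton:** I tipped the blue carton onto the rest bar, gripped it and pulled it out. It hung tilted at 43° in the grip, so I levered it upright against the carton bay's back wall and stood it in the bay.
- **Carriage to green:** I pulled it to the hand-over stop, then moved the gripper clear.

Last checks:
- **Carriage travel:** it moved about 139.8 mm of the 140 mm between the stops by arm position, or 139–139.5 mm by camera.
- **Blue carton:** it is centred in its bay to about 2 mm. Its top is at 0.190 m, which is right for standing on the floor, and its tilt is under 0.3°. An earlier tilt reading of 2.4–4° disagreed, probably because side-face pixels got in. I repeated it on the top face only before handing in.
- **Other cartons:** the row measured unchanged to within about 1 mm and they are all upright.
- **Bystanders:** they look untouched in the last picture; I did not measure them.

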